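Pack the last sample cell and latch the carrying case

TASK

Take the bright steel sample cell with the brass cap out of the slanted drip rack (leave the bronze one) and stand it in the empty middle well of the open carrying case. Then swing the lid down without slamming it and press it onto its rubber seal, and swing the black clip on the case's front up over the lid's ridge and push it in until it snaps fully home. Do not force anything, and leave the other cells and the things on the bench where they are.

Things in the scene. Friction and masses are not known exactly. Their poses are not given: they have to be found in the camera images.
- cell_mid (a point): The cell to pack: bright steel cylinder 46 mm across, 100 mm tall (top 13 mm a brass cap, 41 mm across), about 0.5 kg. Point at its centre, half-way up; z axis = the cylinder's axis, towards the cap. At the start it leans 30 degrees from vertical, cap towards the rack's -x (robot) side, its lowest 36 mm in a socket of the drip rack: draw it out along its own axis
- bronze_mid (a point): A cell of the same size, bronze-brown all over, in the rack's other socket (90 mm away, centre to centre); stays there. Centre of the cell
- rack: Blue and white drip rack, 200 mm wide (y) by 150 mm, block top up to 95 mm high; fixed. Origin under its middle on the bench; its two sockets lie 45 mm to either side along its y axis; either may hold the steel cell
- case: Off-white moulded plastic carrying case, fixed; base shell 180 mm (x) by 340 mm (y), rim 95 mm above the bench, walls 6 mm, with black foam inside (foam top 65 mm above the bench) that has three wells in a row along y. Origin on the bench under its middle; x axis points from the clip (front) side to the hinge side, y along its length, z up
- well (a point): Centre of the floor of the empty middle well, 20 mm above the bench: well 50 mm in diameter, 45 mm deep below the foam top; the neighbouring wells are 88 mm away along the case's y. A cell standing in a well has its centre 50 mm above this point. Axes as the case's
- packed1_mid (a point): Centre of a like steel cell already packed in the well at -y; stays there
- packed2_mid (a point): Centre of a like steel cell already packed in the well at +y; stays there
- lid (a joint): Lid angle, rad: 0 rim on rim, grows as it opens (to 1.7); starts 1.2 to 1.4. Stiff friction hinge, 0.5 N m: stays where left. Meets the front rim's rubber seal at 0.036 (2.6 N per mm, 6.5 mm proud); after a 12 N press on the lid's front it springs back to about 0.025, and then the clip can catch; above about 0.035 the clip cannot get over the ridge. Latched: about 0.014
- lid_hinge (a point): Middle of the lid's hinge line on the case's back rim, 95 mm above the bench; fixed, axes as the case's; the lid turns about its y axis. The lid is a shell 180 mm by 340 mm, 45 mm deep: shut, it reaches from the hinge to the case's front, its flat outer face 45 mm above this point (140 mm above the bench)
- lid_edge (a point): Middle of the lid's free outer edge (moves with the lid): 180 mm from the hinge and on the outer face, 45 mm above the hinge plane of the lid. Its z axis is the outward normal of the outer face, its -x axis points away from the hinge
- clip (a joint): Clip angle, rad: 0 fully home (upright against the case front, hooked over the lid's ridge), grows as it swings out and down; pi/2 straight out; at most 2.0; starts 1.6 to 1.9. Light friction: stays where left. With the lid pressed down its nose meets the ridge at about 0.26 and snaps over under a push of 8 to 12 N near the tab, to within 0.03 of 0
- clip_pivot (a point): Middle of the clip's hinge line: 14 mm in front of the case's front, 68 mm above the bench; fixed, axes as the case's. The clip is a black plate 76 mm wide (y), 5 mm thick, turning about this y axis; at angle 0 its outer face lies 7 mm nearer the robot than this line. Moulded guards 20 mm deep flank it from 46 mm either side of its middle
- clip_tab (a point): Middle of the outer part of the clip's thumb tab, 60 mm from the pivot line and 11 mm outside it (moves with the clip); the free end is 3 mm further, the tab bends 30 degrees outward. At the start it hangs 35 to 65 mm above the bench, outer face downward, so a fingertip must come from in front and below it, tilted
- bottle: Bystander: amber bottle, 62 mm across, 150 mm tall, to the right of the case; origin under it
- beaker: Bystander: steel cup, 76 mm across, 90 mm tall, behind on the left; origin under it
- brush: Bystander: brush lying flat on the bench to the right of the case; origin under it

How it is judged:
On the way, in this order (a step that is already met when the one before it is completed fails the run):
1. the steel cell stands in the middle well, let go (z of cell_mid in the frame of well between 0.044 and 0.056 m and x of cell_mid in the frame of well between -0.007 and 0.007 m and y of cell_mid in the frame of well between -0.007 and 0.007 m and angle between cell_mid's own z axis and vertical below 0.12 rad and contact force between the fingers and cell below 0.5 N and linear speed of cell below 0.03 m/s), for 0.2 s.
2. the lid is pressed down onto its seal, the clip still open (z of cell_mid in the frame of well between 0.044 and 0.056 m and x of cell_mid in the frame of well between -0.007 and 0.007 m and y of cell_mid in the frame of well between -0.007 and 0.007 m and angle between cell_mid's own z axis and vertical below 0.12 rad and value of joint lid below 0.04 rad and value of joint clip above 0.1 rad), for 0.2 s.
3. the clip is snapped home over the ridge (value of joint lid below 0.024 rad and value of joint clip below 0.06 rad), for 0.2 s.
At the end, for the whole second after the job is handed in: The steel cell stands upright in the middle well (within 7 mm, bottom on the floor), the other two packed cells in theirs, the lid is down on its seal (below 0.024 rad) held by the clip, and the clip is fully home (below 0.06 rad) (all of step 3 and z of cell_mid in the frame of well between 0.044 and 0.056 m and x of cell_mid in the frame of well between -0.007 and 0.007 m and y of cell_mid in the frame of well between -0.007 and 0.007 m and angle between each of cell_mid, packed1_mid, packed2_mid's own z axis and vertical below 0.12 rad and z of packed1_mid in the frame of well between 0.044 and 0.056 m and x of packed1_mid in the frame of well between -0.007 and 0.007 m and y of packed1_mid in the frame of well between -0.095 and -0.081 m and z of packed2_mid in the frame of well between 0.044 and 0.056 m and x of packed2_mid in the frame of well between -0.007 and 0.007 m and y of packed2_mid in the frame of well between 0.081 and 0.095 m and linear speed of cell below 0.02 m/s); the robot touches nothing.
It fails at once if the lid is slammed (faster than 3 rad/s) (velocity of joint lid below -3 rad/s).
It fails at once if the case, lid or clip is forced (pushed with more than 90 N) (contact force between the fingers and case above 90 N).
It fails at once if the bronze cell is moved (distance of bronze_mid from where it was at the start of the episode above 0.02 m).
It fails at once if a packed cell is lifted or knocked out of its well (distance of any of packed1_mid, packed2_mid from where it was at the start of the episode above 0.015 m).
It fails at once if a thing on the bench is moved (distance of any of bottle, beaker, brush from where it was at the start of the episode above 0.03 m).
It also fails if it takes over 69 s, if anything falls off the work surface, if the arm or the gripper's body presses on something with over 40 N, if the wrist force passes 120 N, or if a joint passes its speed limit or range.

ROBOT

A 7-joint arm with a two-finger parallel gripper is mounted at the origin on the work surface. World frame = base frame: x ahead of the robot, y to its left, z up, the work surface at z = 0. Lengths are in m, angles in rad, forces in N, time in s.
With the tool pointing down it reaches from about 0.425 to 0.875 m from the base axis. Payload 4.7 kg.
Tool frame: the origin (TCP) lies at the very end of the fingers, on their centre line; the grasp point (between the pads) lies 19 mm behind it; z points along the fingers, y is the line along which they close (so a half turn about z gives the same grasp; the last joint's range is limited). The gripper opens to 87 mm and grips with 3 to 60 N. Pads are 19 mm wide; open, the fingers measure 117 mm over their backs; the gripper's body (75 mm by 190 mm) begins 51 mm behind the grasp point.
Start: joints at [-1.151, 0.321, -0.07, 1.45, 0.023, 1.371, -0.057], TCP at [0.257, 0.597, 0.223] pointing down, gripper open.
Joint ranges: [-2.86, 2.86], [-0.3, 2.09], [-1.38, 1.24], [0.06, 2.45], [-1.56, 4.7], [0.09, 2.05], [-2.69, 2.69]. Speed limits (rad/s): [2.57, 2.57, 3.14, 3.14, 3.14, 3.14, 3.14].

INTERFACE

Orientations are given as a rotation vector (axis times angle).
In Python, from bench import ctrl, imaging, ticket gives the robot as it stands.
- The arm moves only by the tool jog_arm, never from a script. Its argument "rows" is text: rows parted by semicolons, each of 7 numbers parted by spaces: the shift along the tool's x, y, z in cm, then the turn, a rotation vector about the tool's x, y, z in rad, then the closure, from -1 (fully open) to 1 (shut), so that 0 is half open. A call has 1 to 5 rows; each row shifts and turns the commanded pose from where the row before left it, along the tool's axes as they then stand; what a row does not reach is not made up. A row lasts 1/8 s, in which the tool goes at most 62.5 mm and 10.7 degrees, less where a joint would pass 70% of its speed; a pose out of reach is approached as far as the arm can. A call with a gripper value outside its range is refused whole. The fingers move at their own pace and stop on an object; "force" is the grip in N (left out, the last holds). Time passes only in rows, so rows that do not move let the fingers close. It gives the time, the measured TCP pose, the force, the opening and the grip force at its end, in the units of the state.
- ctrl.get_state(): the state, without advancing time (a new reading comes with each control period).
- imaging.get_image(name): name is "scene" or "top" or "wrist"; returns a dict with "img" (420x560x3 uint8, blue, green, red), "vertical_fov" (degrees; the focal length in pixels is half the picture's height over the tangent of half this angle, whatever the lens; pixels are square), "cx", "cy" (the principal point, pixels), "origin" and "orientation" of the camera in the world. Camera axes: x right, y down, z forward; pixel columns grow to the right and rows downward; lengths in m; the calibration is good to about 2 mm. A picture is of the moment at which its call begins. There is no depth.
- ticket.close_job(): hands the job in; it is judged then, once.
The state is a dict: "time": time; "joint_positions": joint angles; "qd": joint speeds; "joint_torque": joint torques, N m; "position": TCP position; "tool_rot": TCP orientation; "ft_force": force on the tool from outside, world axes, zero at the start; "torque": the same for the moment, N m; "grip_width": opening from 0.0 (shut) to 1.0 (fully open); "grip_force": force on a finger pad.
Only numpy, scipy, OpenCV 4.12 (cv2) and the standard library are available. Lean on these libraries where they do the work, as an engineer would, in place of code of your own. Each camera call takes 0.05 s, during which the arm holds its last target. There are 200 camera calls.

## Working session

There is one attempt and no reset: what is moved stays moved. The work goes in short steps, Python scripts to look and compute and a tool call to move; the robot and the scene stay as the last step left them, time stands still between calls to the robot, and variables do not carry over. Pictures are saved under pics/ and viewed, at most 10 in all, crops included, and the job is handed in when it is done.

Besides the shell and the picture viewer there is one more tool, called after "Call:" as name(argument=value, ...) on one line, values as JSON. jog_arm: Moves the arm, as the interface text tells. Its arguments: {"type":"object","properties":{"rows":{"type":"string"},"force":{"type":"number"}},"required":["rows"]}

```bash
mkdir -p pics; ls; python3 - <<'E'
from bench import ctrl, imaging
import cv2
s=ctrl.get_state(); print(s)
for n in("scene","top"):
    d=imaging.get_image(n); cv2.imwrite(f"pics/{n}0.png",d["img"]); print(n,{k:v for k,v in d.items() if k!="img"})
E
```

```text
pics
{'time': 0.0, 'joint_positions': array([-1.1509232 ,  0.32183237, -0.07007972,  1.45168188,  0.02263318,
        1.37079926, -0.05693856]), 'qd': array([ 0.00123598,  0.00047198,  0.00039145, -0.0014045 , -0.00083195,
       -0.00123661, -0.001324  ]), 'joint_torque': array([-5.08877019e-04, -4.91285527e+01, -4.04332392e-01, -3.12533212e+01,
       -6.39488082e-02,  4.37767943e-02,  1.79904182e-04]), 'position': array([0.25641364, 0.59667947, 0.22145196]), 'tool_rot': array([-6.32979939e-01, -3.07689898e+00,  3.01047206e-03]), 'ft_force': array([ 0.45923804,  0.59033598, -1.0116168 ]), 'torque': array([ 0.01321703, -0.00052241,  0.00702854]), 'grip_force': 0.0, 'grip_width': 1.0037181480703963}
scene {'vertical_fov': 53.34884508808977, 'cx': 268.8610216212334, 'cy': 205.30819531659552, 'origin': array([0.5261286 , 0.37779326, 1.00685282]), 'orientation': array([-0.11961057,  3.05218892, -0.66817529])}
top {'vertical_fov': 51.65902346861213, 'cx': 282.15213747294814, 'cy': 207.22737256484376, 'origin': array([ 0.34720744, -0.05295934,  1.29962176]), 'orientation': array([-2.0987565 ,  2.13363182, -0.20071966])}
```

View pics/scene0.png

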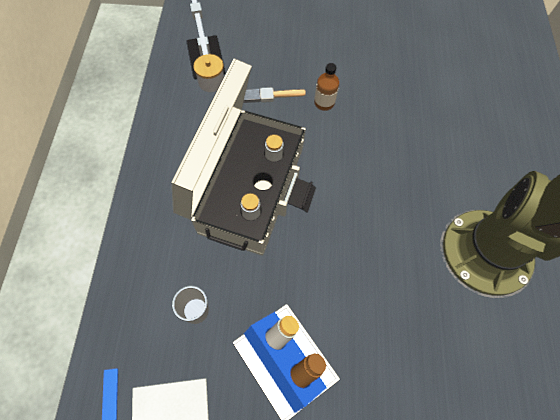

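View pics/top0.png

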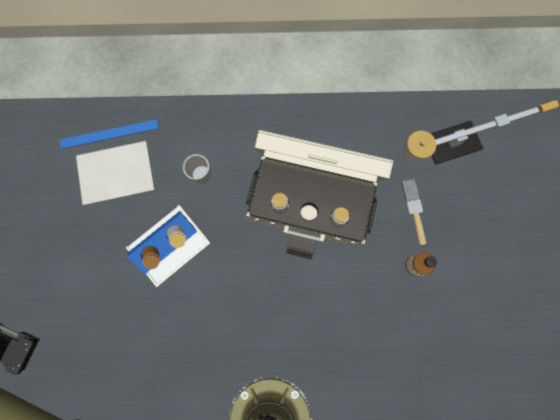

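```bash
cat > h.py <<'E'
import numpy as np, cv2
from scipy.spatial.transform import Rotation as R
from bench import ctrl, imaging
def cam(n):
    d=imaging.get_image(n); h=d["img"].shape[0]
    d["f"]=h/2/np.tan(np.radians(d["vertical_fov"])/2); d["R"]=R.from_rotvec(d["orientation"]).as_matrix(); return d
def ray(d,u,v):
    r=d["R"]@np.array([(u-d["cx"])/d["f"],(v-d["cy"])/d["f"],1]); return d["origin"],r/np.linalg.norm(r)
def atz(d,u,v,z):
    o,r=ray(d,u,v); return o+r*(z-o[2])/r[2]
def proj(d,P):
    q=(np.atleast_2d(P)-d["origin"])@d["R"]; return q[:,:2]/q[:,2:]*d["f"]+[d["cx"],d["cy"]]
def tri(*obs):
    A=0;b=0
    for d,u,v in obs:
        o,r=ray(d,u,v); M=np.eye(3)-np.outer(r,r); A=A+M; b=b+M@o
    p=np.linalg.solve(A,b); return p
def crop(d,x,y,w,h,k):
    return cv2.resize(d["img"][y:y+h,x:x+w],None,fx=k,fy=k,interpolation=cv2.INTER_CUBIC)
E
python3 - <<'E'
from h import *
t=cam("top");s=cam("scene")
a=crop(t,240,120,160,150,2.5); b=crop(t,120,195,100,75,4)
c=crop(s,168,55,160,200,2.0)
a=cv2.resize(t["img"][120:270,240:400],(400,375),interpolation=cv2.INTER_CUBIC)
b=cv2.resize(t["img"][200:290,115:215],(400,360),interpolation=cv2.INTER_CUBIC)[:225]
im=np.zeros((600,800,3),np.uint8)
a=crop(t,240,125,160,140,2.5); im[:350,:400]=a          # 2.5x at 0,0
b=crop(t,120,202,100,86,2.9); im[350:350+b.shape[0],:b.shape[1]]=b[:250]
c=crop(s,170,55,160,200,1.75); im[:350,400:400+c.shape[1]]=c
e=crop(s,228,300,116,120,2.08); im[350:350+e.shape[0],400:400+e.shape[1]]=e[:250]
cv2.imwrite("pics/comp.png",im)
for d in(t,s): print(d["origin"],proj(d,[0,0,0]),proj(d,[.6,0,0]),proj(d,[.6,0.3,0]))
# rough
print("cap steel top",tri((t,177.5,237),(s,289,326)),"bronze",tri((t,151,258),(s,315,362)))
print("well-ish",atz(t,309,212,.02),atz(s,263,181,.02))
print("packed tops",tri((t,280,201),(s,250,202)),tri((t,341,214),(s,274,143)))
print(atz(t,280,200,.12),atz(t,341,213,.12),atz(s,250,201,.12),atz(s,274,141,.12))
E
```

```text
[ 0.34720744 -0.05295934  1.29962176] [[268.60277118 420.31453542]] [[266.69797179 208.77775208]] [[168.53702505 210.43578951]]
[0.5261286  0.37779326 1.00685282] [[487.39426681 251.24428935]] [[250.91931904 233.76170589]] [[238.27581383 357.13260872]]
cap steel top [0.49751218 0.24025144 0.12607803] bronze [0.44203047 0.30660945 0.13664893]
well-ish [ 0.58408515 -0.1275977   0.02      ] [ 0.58077251 -0.14469386  0.02      ]
packed tops [ 0.60212599 -0.04198469  0.10231417] [ 0.55907237 -0.21119386  0.10598497]
[ 0.60088603 -0.04210724  0.12      ] [ 0.56125161 -0.21000374  0.12      ] [ 0.60119769 -0.03646816  0.12      ] [ 0.5571925  -0.20720558  0.12      ]
```

View pics/comp.png

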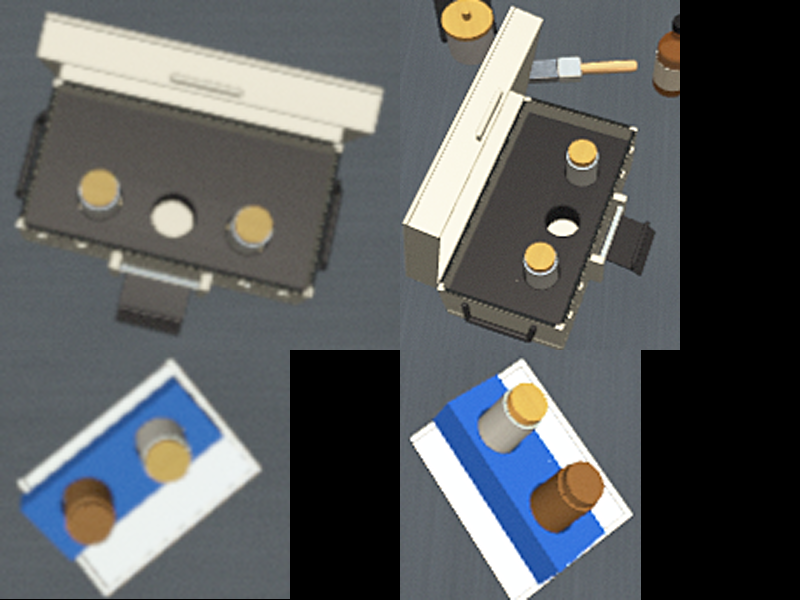

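```bash
cat >> h.py <<'E'
def frame(z,y):
    z=np.array(z,float);z/=np.linalg.norm(z);y=np.array(y,float);y-=z*(y@z);y/=np.linalg.norm(y)
    return np.column_stack([np.cross(y,z),y,z])
def plan(p,Rt,n=None,p0=None,R0=None):
    s=ctrl.get_state()
    p0=s["position"] if p0 is None else np.array(p0); R0=R.from_rotvec(s["tool_rot"]).as_matrix() if R0 is None else R0
    w=R.from_matrix(R0.T@Rt).as_rotvec(); d=np.array(p)-p0
    m=max(np.linalg.norm(d)/.06,np.linalg.norm(w)/.18); n=n or int(np.ceil(m)); 
    print("n",n,"t",s["time"],"q",s["joint_positions"].round(2))
    for i in range(n):
        Ri=R0@R.from_rotvec(w*i/n).as_matrix()
        print(*(Ri.T@d*100/n).round(2),*(w/n).round(3),"; ",sep=" ",end="")
    print()
E
python3 - <<'E'
from h import *
t=cam("top");s=cam("scene")
T=lambda x,y:(120+x/2.9,202+(y-350)/2.9); S=lambda x,y:(228+(x-400)/2.08,300+(y-350)/2.08)
c=[(172,360),(260,468),(108,595),(20,490)]
W=np.array([atz(t,*T(*q),.02) for q in c]);print(W.round(3))
for a,b in((1,2),(0,3),(0,1),(3,2)): d=W[b]-W[a];print(np.arctan2(d[1],d[0]),np.hypot(*d[:2]))
d=W=np.array([atz(s,*S(*q),.02) for q in[(521,360),(632,514),(520,600),(411,438)]])
for a,b in((1,2),(0,3),(0,1),(3,2)): d=W[b]-W[a];print(np.arctan2(d[1],d[0]),np.hypot(*d[:2]))
P=tri((t,*T(166,461)),(s,*S(527,402)));B=tri((t,*T(90,523)),(s,*S(585,480)))
print("steel top",P,"bronze",B,np.linalg.norm(P-B),np.arctan2(*(B-P)[[1,0]]))
E
```

```text
[[0.611 0.263 0.02 ]
 [0.497 0.169 0.02 ]
 [0.371 0.32  0.02 ]
 [0.478 0.414 0.02 ]]
2.2650630244702055 0.19579155704377516
2.2910186430037722 0.20108434403566416
-2.455675673592701 0.14755372154364735
-2.419278500400402 0.1423858964556916
0.6721335816616856 0.14347730488273988
0.6855069499649463 0.14721393508532937
2.2657905771981746 0.19651216372110117
2.2851454637398416 0.1946655650005261
steel top [0.49315799 0.23961398 0.12337456] bronze [0.43512022 0.30759601 0.12825157] 0.08951940716042248 2.277447253729047
```

```bash
python3 - <<'E'
from h import *
az=2.28-np.pi; Rt=frame([.38,.325,-.866],[np.cos(az),np.sin(az),0])
plan([.448,.201,.229],Rt)
E
```

```text
n 12 t 0.3 q [-1.15  0.32 -0.07  1.45  0.02  1.37 -0.06]
-2.77 -2.4 -0.06 -0.044 0.027 0.164 ; -3.12 -1.91 -0.23 -0.044 0.027 0.164 ; -3.38 -1.36 -0.39 -0.044 0.027 0.164 ; -3.54 -0.77 -0.54 -0.044 0.027 0.164 ; -3.6 -0.15 -0.65 -0.044 0.027 0.164 ; -3.56 0.47 -0.75 -0.044 0.027 0.164 ; -3.41 1.08 -0.81 -0.044 0.027 0.164 ; -3.16 1.65 -0.84 -0.044 0.027 0.164 ; -2.82 2.18 -0.84 -0.044 0.027 0.164 ; -2.4 2.65 -0.8 -0.044 0.027 0.164 ; -1.91 3.04 -0.73 -0.044 0.027 0.164 ; -1.37 3.34 -0.64 -0.044 0.027 0.164 ;
```

Call:
jog_arm(rows="-2.77 -2.4 -0.06 -0.044 0.027 0.164 -1; -3.12 -1.91 -0.23 -0.044 0.027 0.164 -1; -3.38 -1.36 -0.39 -0.044 0.027 0.164 -1; -3.54 -0.77 -0.54 -0.044 0.027 0.164 -1; -3.6 -0.15 -0.65 -0.044 0.027 0.164 -1")

```text
time: 0.92
position: [0.3373, 0.431, 0.2257]
tool_rot: [-1.758, -2.473, -0.363]
ft_force: [0.9, -0.2, 1.0]
grip_width: 1.001
grip_force: 0.0
```

Call:
jog_arm(rows="-3.56 0.47 -0.75 -0.044 0.027 0.164 -1; -3.41 1.08 -0.81 -0.044 0.027 0.164 -1; -3.16 1.65 -0.84 -0.044 0.027 0.164 -1; -2.82 2.18 -0.84 -0.044 0.027 0.164 -1; -2.4 2.65 -0.8 -0.044 0.027 0.164 -1")

```text
time: 1.55
position: [0.415, 0.2817, 0.227]
tool_rot: [-2.472, -1.563, -0.615]
ft_force: [0.5, 0.1, 1.1]
grip_width: 0.998
grip_force: 0.0
```

Call:
jog_arm(rows="-1.91 3.04 -0.73 -0.044 0.027 0.164 -1; -1.37 3.34 -0.64 -0.044 0.027 0.164 -1; 0 0 0 0 0 0 -1")

```text
time: 1.92
position: [0.4662, 0.2213, 0.2263]
tool_rot: [-2.671, -1.097, -0.686]
ft_force: [-1.2, -0.1, -0.3]
grip_width: 0.998
grip_force: 0.0
```

```bash
python3 - <<'E'
from h import *
az=2.28-np.pi; Rt=frame([.38,.325,-.866],[np.cos(az),np.sin(az),0])
s=ctrl.get_state(); print(s["position"],s["tool_rot"]); plan([.448,.201,.229],Rt)
d=cam("wrist"); im=d["img"].copy(); print(d["origin"],d["orientation"],d["vertical_fov"])
a=np.array([-.38,-.325,.866]);top=np.array([.494,.240,.125]);
print(proj(d,[top,top-.013*a,top-.064*a]))
cv2.imwrite("pics/w1.png",im)
E
```

```text
[0.46623738 0.22129842 0.22626719] [-2.67116274 -1.09730412 -0.68611241]
n 1 t 1.925 q [-0.18 -0.3  -0.15  2.16 -0.32  0.84 -0.97]
-2.26 0.18 -1.54 -0.021 0.026 0.065 ; 
[0.45434486 0.21534223 0.40466688] [-2.7072295   1.13340988 -0.14724888] 65.10260040607078
[[290.13120432 235.03104497]
 [290.14540846 229.90703385]
 [290.19122212 213.38017888]]
```

View pics/w1.png

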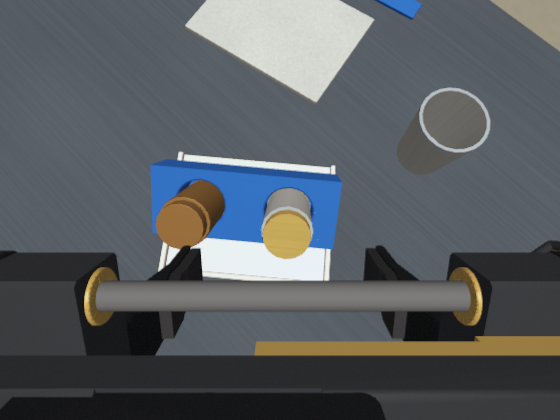

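```bash
python3 - <<'E'
from h import *
az=2.28-np.pi; Rt=frame([.38,.325,-.866],[np.cos(az),np.sin(az),0])
plan([.474,.225,.168],Rt,2)
plan([.5124,.2576,.0808],Rt,3,[.474,.225,.168],Rt)
E
```

```text
n 2 t 1.975 q [-0.18 -0.3  -0.15  2.16 -0.32  0.84 -0.97]
-1.06 0.19 2.75 -0.011 0.013 0.034 ; -1.09 0.2 2.74 -0.011 0.013 0.034 ; 
n 3 t 1.975 q [-0.18 -0.3  -0.15  2.16 -0.32  0.84 -0.97]
0.0 0.01 3.36 0.0 0.0 0.0 ; 0.0 0.01 3.36 0.0 0.0 0.0 ; 0.0 0.01 3.36 0.0 0.0 0.0 ;
```

Call:
jog_arm(rows="-1.06 0.19 2.75 -0.011 0.013 0.034 -1; -1.09 0.2 2.74 -0.011 0.013 0.034 -1; 0 0 0 0 0 0 -1")

```text
time: 2.35
position: [0.4711, 0.2271, 0.1654]
tool_rot: [-2.691, -1.006, -0.713]
ft_force: [0.1, 0.2, -0.2]
grip_width: 1.0
grip_force: 0.0
```

```bash
python3 - <<'E'
from h import *
az=2.28-np.pi; Rt=frame([.38,.325,-.866],[np.cos(az),np.sin(az),0])
s=ctrl.get_state(); print(s["position"],s["ft_force"])
plan([.5124,.2576,.0808],Rt,3)
E
```

```text
[0.47112515 0.22708079 0.16539631] [ 0.09281132  0.21955606 -0.15686264]
n 3 t 2.35 q [-0.19 -0.24 -0.17  2.25 -0.35  0.67 -1.  ]
0.08 0.14 3.29 -0.002 0.002 0.002 ; 0.08 0.13 3.29 -0.002 0.002 0.002 ; 0.07 0.13 3.3 -0.002 0.002 0.002 ;
```

Call:
jog_arm(rows="0.08 0.14 3.3 0 0 0 -1; 0.08 0.13 3.3 0 0 0 -1; 0.08 0.13 3.3 0 0 0 -1; 0 0 0 0 0 0 -1")

```text
time: 2.85
position: [0.5148, 0.2583, 0.0827]
tool_rot: [-2.69, -1.004, -0.717]
ft_force: [-0.1, -0.2, -0.1]
grip_width: 0.995
grip_force: 0.0
```

Call:
jog_arm(rows="0 0 0 0 0 0 0.3; 0 0 0 0 0 0 0.3; 0 0 0 0 0 0 0.3; 0 0 0 0 0 0 0.3", force=25)

```text
time: 3.35
position: [0.5157, 0.2569, 0.0843]
tool_rot: [-2.692, -1.001, -0.723]
ft_force: [-0.5, -0.0, -0.0]
grip_width: 0.631
grip_force: 0.0
```

Call:
jog_arm(rows="0 0 0 0 0 0 1; 0 0 0 0 0 0 1; 0 0 0 0 0 0 1; 0 0 0 0 0 0 1", force=25)

```text
time: 3.85
position: [0.515, 0.2579, 0.084]
tool_rot: [-2.69, -1.002, -0.721]
ft_force: [-4.7, -0.1, 5.7]
grip_width: 0.521
grip_force: 25.0
```

Call:
jog_arm(rows="0 0 -1 0 0 0 1; 0 0 -1.2 0 0 0 1; 0 0 -1.5 0 0 0 1; 0 0 -1.5 0 0 0 1; 0 0 0 0 0 0 1")

```text
time: 4.47
position: [0.4952, 0.2389, 0.1282]
tool_rot: [-2.693, -1.0, -0.72]
ft_force: [-0.4, 0.1, -5.6]
grip_width: 0.523
grip_force: 25.0
```

```bash
python3 - <<'E'
from h import *
t=cam("top");s=cam("scene")
T=lambda x,y:(240+x/2.5,125+y/2.5); S=lambda x,y:(170+(x-400)/1.75,55+y/1.75)
pr=[("rimR",(375,132),(543,18)),("rimL",(38,58),(440,230)),("outR",(382,90),(510,8)),("outL",(47,14),(405,222))]
O=np.array([.580,-.125,0]);yw=-.243;M=R.from_euler("z",yw).as_matrix()
for n,a,b in pr:
    p=tri((t,*T(*a)),(s,*S(*b)));print(n,p,"case",M.T@(p-O), "resid",proj(t,p)-T(*a))
# predicted for angle th
for th in(1.2,1.3,1.4):
  e=[]
  for y in(.17,-.17):
    for h in(0,.045):
      e.append(O+M@np.array([.09-.18*np.cos(th)+h*np.sin(th),y,.095+.18*np.sin(th)+h*np.cos(th)]))
  print(th,"T",((proj(t,e)-[240,125])*2.5).round(),"S",((proj(s,e)-[170,55])*1.75+[400,0]).round())
c=[M@np.array([x,y,.095])+O for x in(-.09,.09) for y in(.17,-.17)]
print("rim T",((proj(t,c)-[240,125])*2.5).round(),"S",((proj(s,c)-[170,55])*1.75+[400,0]).round())
plan([.505,-.107,.23],frame([0,0,-1],[np.cos(yw-np.pi/2),np.sin(yw-np.pi/2),0]))
E
```

```text
rimR [ 0.61959604 -0.3144044   0.26514922] case [ 0.08400637 -0.17431237  0.26514922] resid [[-0.09774724  0.4743318 ]]
rimL [0.70055001 0.01541861 0.27819839] case [0.0832214  0.16529939 0.27819839] resid [[ 0.10786638 -0.74630325]]
outR [ 0.66267209 -0.32334999  0.26942328] case [ 0.12796932 -0.17263037  0.26942328] resid [[ 0.02425121 -0.13283676]]
outL [0.7443943  0.00675115 0.27633554] case [0.1278631  0.1674362  0.27633554] resid [[-0.0304554   0.25056235]]
1.2 T [[ 21. 115.]
 [ 30.  70.]
 [359. 190.]
 [371. 145.]] S [[490. 255.]
 [454. 238.]
 [584.  32.]
 [553.  16.]]
1.3 T [[ 24.  97.]
 [ 34.  52.]
 [363. 172.]
 [374. 127.]] S [[476. 249.]
 [438. 233.]
 [571.  26.]
 [540.  11.]]
1.4 T [[ 28.  79.]
 [ 38.  35.]
 [368. 154.]
 [378. 109.]] S [[460. 243.]
 [423. 228.]
 [559.  21.]
 [526.   8.]]
rim T [[  9. 252.]
 [307. 320.]
 [ 47. 102.]
 [337. 166.]] S [[585. 335.]
 [655. 130.]
 [458. 295.]
 [542.  99.]]
n 7 t 4.575 q [-0.2  -0.13 -0.19  2.25 -0.36  0.55 -0.99]
-1.98 3.84 -2.83 -0.036 -0.069 0.133 ; -1.63 4.18 -2.56 -0.036 -0.069 0.133 ; -1.22 4.45 -2.31 -0.036 -0.069 0.133 ; -0.76 4.66 -2.08 -0.036 -0.069 0.133 ; -0.27 4.8 -1.87 -0.036 -0.069 0.133 ; 0.25 4.87 -1.7 -0.036 -0.069 0.133 ; 0.79 4.85 -1.56 -0.036 -0.069 0.133 ;
```

Call:
jog_arm(rows="-1.98 3.84 -2.83 -0.036 -0.069 0.133 1; -1.63 4.18 -2.56 -0.036 -0.069 0.133 1; -1.22 4.45 -2.31 -0.036 -0.069 0.133 1; -0.76 4.66 -2.08 -0.036 -0.069 0.133 1; -0.27 4.8 -1.87 -0.036 -0.069 0.133 1")

```text
time: 5.2
position: [0.5028, -0.0088, 0.2018]
tool_rot: [-3.082, -0.031, -0.222]
ft_force: [1.3, 0.0, -6.4]
grip_width: 0.52
grip_force: 25.0
```

Call:
jog_arm(rows="0.25 4.87 -1.7 -0.036 -0.069 0.133 1; 0.79 4.85 -1.56 -0.036 -0.069 0.133 1; 0 0 0 0 0 0 1")

```text
time: 5.58
position: [0.5074, -0.1117, 0.2313]
tool_rot: [3.112, -0.392, 0.005]
ft_force: [-0.0, -1.1, -7.1]
grip_width: 0.525
grip_force: 25.0
```

```bash
python3 - <<'E'
from h import *
yw=-.243
print(ctrl.get_state()["grip_width"])
plan([.575,-.1235,.23],frame([0,0,-1],[np.cos(yw-np.pi/2),np.sin(yw-np.pi/2),0]))
E
```

```text
0.5253642315384393
n 2 t 5.575 q [ 0.15  0.04  0.02  1.76  0.    1.34 -1.66]
3.42 -0.26 0.08 0.002 -0.002 -0.004 ; 3.42 -0.25 0.07 0.002 -0.002 -0.004 ;
```

Call:
jog_arm(rows="3.42 -0.26 0.08 0 0 -0.004 1; 3.42 -0.25 0.07 0 0 -0.004 1; 0 0 0 0 0 0 1")

```text
time: 5.95
position: [0.5751, -0.1168, 0.2278]
tool_rot: [3.119, -0.365, 0.001]
ft_force: [-1.0, 0.1, -6.2]
grip_width: 0.525
grip_force: 25.0
```

```bash
python3 - <<'E'
from h import *
s=ctrl.get_state(); print(s["position"],s["tool_rot"])
d=cam("wrist"); cv2.imwrite("pics/w2.png",d["img"])
O=np.array([.580,-.1245,0]);yw=-.243;M=R.from_euler("z",yw).as_matrix()
for n,y,z in(("packed-",-.088,.12),("packed+",.088,.12),("foamwell",0,.065)): print(n,proj(d,O+M@[0,y,z]))
C=O+M@[.02,0,0]
print("rim",[proj(d,C+M@[x,y,.095]).round()[0] for x in(-.09,.09) for y in(.17,-.17)])
E
```

```text
[ 0.57514421 -0.11679178  0.22783172] [ 3.11898134e+00 -3.65022037e-01  9.94626304e-04]
packed- [[395.26036542 203.73452174]]
packed+ [[187.46357171 201.66611806]]
foamwell [[290.04623657 189.86003117]]
rim [array([115., 265.]), array([463., 268.]), array([88., 65.]), array([497.,  69.])]
```

View pics/w2.png

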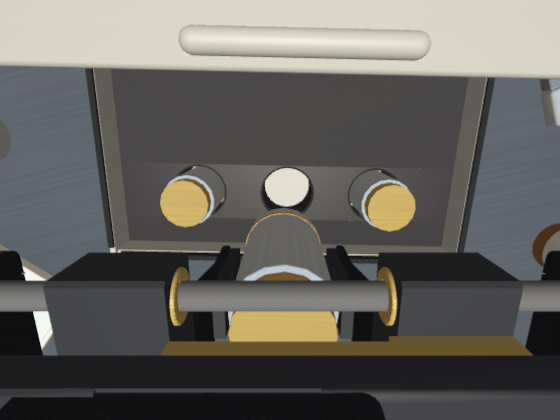

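```bash
python3 - <<'E'
from h import *
s=ctrl.get_state();d=cam("wrist");p=s["position"];Rt=R.from_rotvec(s["tool_rot"]).as_matrix()
print("camera in tool",Rt.T@(d["origin"]-p), (Rt.T@d["R"]).round(3).tolist())
th=np.linspace(0,2*np.pi,73);c=np.c_[np.cos(th),np.sin(th),0*th]
for dx in(-.005,0,.005):
  for nm,r,z in(("bottom",.023,.051),("bodytop",.023,-.036)):
    q=proj(d,p+(c*r+[dx,0,z])@Rt.T); i=q[:,1].argmin(); print(dx,nm,"far",q[i].round(1),"u",q[:,0].min().round(),q[:,0].max().round())
yw=-.243
plan([.5802,-.1218,.150],frame([0,0,-1],[np.cos(yw-np.pi/2),np.sin(yw-np.pi/2),0]),2)
# distance-offset view: what tool-plane shift
q=proj(d,[.5802,-.1218,.065]);print(q)
E
```

```text
camera in tool [ 0.07216107 -0.00094607 -0.16303751] [[0.0, -0.963, -0.269], [1.0, 0.001, -0.001], [0.001, -0.269, 0.963]]
-0.005 bottom far [284.4 205.9] u 251.0 318.0
-0.005 bodytop far [285.2 257.1] u 232.0 338.0
0 bottom far [284.4 198.6] u 251.0 318.0
0 bodytop far [285.2 245.9] u 232.0 339.0
0.005 bottom far [284.4 191.2] u 251.0 318.0
0.005 bodytop far [285.3 234.4] u 231.0 339.0
n 2 t 6.05 q [ 0.14  0.18  0.02  1.61 -0.    1.35 -1.65]
0.41 0.15 3.92 0.001 0.0 0.005 ; 0.41 0.15 3.92 0.001 0.0 0.005 ; 
[[287.06323841 188.53815799]]
```

```bash
python3 - <<'E'
from h import *
yw=-.243
plan([.5883,-.1238,.135],frame([0,0,-1],[np.cos(yw-np.pi/2),np.sin(yw-np.pi/2),0]),3)
E
```

```text
n 3 t 6.05 q [ 0.14  0.18  0.02  1.61 -0.    1.35 -1.65]
0.55 0.1 3.11 0.001 0.0 0.003 ; 0.55 0.1 3.11 0.001 0.0 0.003 ; 0.55 0.1 3.11 0.001 0.0 0.003 ;
```

Call:
jog_arm(rows="0.55 0.1 3.1 0 0 0.004 1; 0.55 0.1 3.1 0 0 0.004 1; 0.55 0.1 3.1 0 0 0.004 1; 0 0 0 0 0 0 1")

```text
time: 6.55
position: [0.5857, -0.1239, 0.1339]
tool_rot: [3.116, -0.386, -0.009]
ft_force: [-0.4, 0.8, -5.9]
grip_width: 0.527
grip_force: 25.0
```

```bash
python3 - <<'E'
from h import *
s=ctrl.get_state(); p=s["position"];Rt=R.from_rotvec(s["tool_rot"]).as_matrix(); print(p,s["tool_rot"])
d=cam("wrist"); im=cv2.resize(d["img"][100:340,120:440],None,fx=2.5,fy=2.5,interpolation=cv2.INTER_CUBIC); cv2.imwrite("pics/w3.png",im)
tt=lambda q:((q-[120,100])*2.5).round()
th=np.linspace(0,2*np.pi,73);c=np.c_[np.cos(th),np.sin(th),0*th]
dx=-.0083
for nm,r,z in(("bottom",.023,.051),("bodytop",.023,-.036)):
    q=proj(d,p+(c*r+[dx,0,z])@Rt.T); i=q[:,1].argmin(); print(nm,"far",tt(q[i]),"u",tt(np.array([q[:,0].min(),0])),tt(np.array([q[:,0].max(),0])))
O=np.array([.5802,-.1218,0]);M=R.from_euler("z",-.243).as_matrix()
q=proj(d,O+(c*.025+[0,0,.065])@M.T); print("well far",tt(q[q[:,1].argmin()]),"minu",tt(q[q[:,0].argmin()]),"maxu",tt(q[q[:,0].argmax()]))
for y in(-.088,.088): print("packed cap",tt(proj(d,O+M@[0,y,.12])))
E
```

```text
[ 0.58570691 -0.12392702  0.1339003 ] [ 3.11604411 -0.38556447 -0.0089107 ]
bottom far [411. 277.] u [ 328. -250.] [ 494. -250.]
bodytop far [413. 411.] u [ 281. -250.] [ 544. -250.]
well far [407. 244.] minu [323. 327.] maxu [492. 326.]
packed cap [[786. 402.]]
packed cap [[ 30. 404.]]
```

View pics/w3.png

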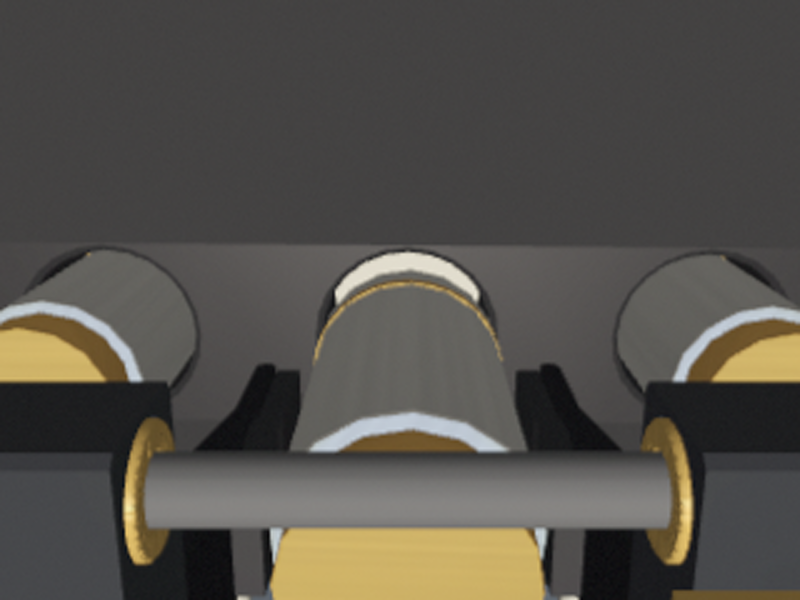

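```bash
python3 - <<'E'
from h import *
from scipy.optimize import least_squares
s=ctrl.get_state(); p=s["position"];Rt=R.from_rotvec(s["tool_rot"]).as_matrix(); d=cam("wrist")
th=np.linspace(0,2*np.pi,361);c=np.c_[np.cos(th),np.sin(th),0*th]
obs=[("b",409.5,281),("b",318,340),("b",499,340),("b",350,300),("b",462,300),("t",410,412),("t",310,450),("t",507,450)]
def res(x,pr=False):
    dx,dy,dz,pt=x; Q=R.from_euler("y",pt).as_matrix(); o=[]
    for k,u,v in obs:
        z=.05 if k=="b" else -.037
        q=(proj(d,p+((c*.023+[0,0,z])@Q.T+[dx,dy,dz])@Rt.T)-[120,100])*2.5
        e=np.hypot(*(q-[u,v]).T); i=e.argmin(); n=q[i]-q.mean(0); n/=np.linalg.norm(n); o.append((q[i]-[u,v])@n)
    return np.array(o)
for mask in([1,1,1,1],[1,1,1,0]):
    f=lambda y:res(np.array(y)*mask)
    r=least_squares(f,[-.005,0,-.005,0.0],x_scale=[.001,.001,.001,.01],diff_step=1e-3); print(r.x*mask,r.fun.round(1))
# wells / foam ring fit : offset of well center at z=.065, z of ring
ob=[(407,250),(318,325),(497,325),(335,285),(483,288)]
O=np.array([.5802,-.1218,0]);M=R.from_euler("z",-.243).as_matrix()
def rw(x):
    q=(proj(d,O+(c*.025+[x[0],x[1],.065+x[2]])@M.T)-[120,100])*2.5;o=[]
    for u,v in ob:
        e=np.hypot(*(q-[u,v]).T); i=e.argmin(); n=q[i]-q.mean(0); n/=np.linalg.norm(n); o.append((q[i]-[u,v])@n)
    return np.array(o)
r=least_squares(rw,[0,0,0],x_scale=.001,diff_step=1e-3);print("well",r.x,r.fun.round(1))
r=least_squares(lambda x:rw([*x,0]),[0,0],x_scale=.001,diff_step=1e-3);print("well z fixed",r.x,r.fun.round(1))
print(d["f"])
E
```

```text
[-0.00128325 -0.00075384 -0.02101281 -0.04807441] [ 0.3 -2.6 -3.6 -0.2  2.1 -3.7  2.6  2.3]
[-0.00685111 -0.00075078 -0.00355758  0.        ] [ 5.2 -6.5 -7.7  2.1  4.6 -2.7 -1.2 -1.7]
well [0.00398617 0.00017681 0.01844063] [ 0.  -0.1  0.2  0.1 -0.2]
well z fixed [0.00038186 0.00010836] [ 2.5 -6.4 -5.9 -1.6 -2.1]
328.9835826665666
```

Call:
jog_arm(rows="0.05 -0.05 0.6 0 0 0 1; 0.05 0 0.6 0 0 0 1; 0 0 0 0 0 0 1")

```text
time: 7.02
position: [0.5894, -0.1243, 0.1246]
tool_rot: [3.116, -0.386, 0.0]
ft_force: [0.0, -0.0, -6.4]
grip_width: 0.522
grip_force: 25.0
```

```bash
python3 - <<'E'
from h import *
s=ctrl.get_state(); p=s["position"];Rt=R.from_rotvec(s["tool_rot"]).as_matrix(); print(p,s["tool_rot"],s["ft_force"])
d=cam("wrist"); im=cv2.resize(d["img"][170:320,180:380],None,fx=4,fy=4,interpolation=cv2.INTER_CUBIC); im=cv2.convertScaleAbs(im,alpha=1.8,beta=10);cv2.imwrite("pics/w4.png",im)
tt=lambda q:((q-[180,170])*4).round()
O=np.array([.5802,-.1218,0]);M=R.from_euler("z",-.243).as_matrix()
for x in(-.025,.025):print("well x edge",tt(proj(d,O+M@[x,0,.065])))
E
```

```text
[ 0.5893702  -0.12426546  0.1246383 ] [ 3.11558764e+00 -3.85589324e-01  4.78657007e-04] [ 0.02878496 -0.01822127 -6.42583532]
well x edge [[416. 408.]]
well x edge [[415. 145.]]
```

View pics/w4.png

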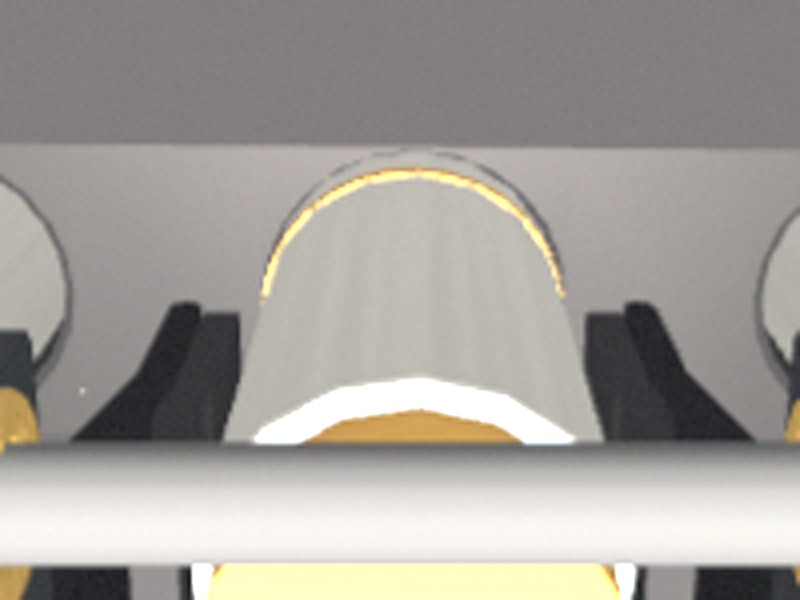

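Call:
jog_arm(rows="-0.2 0 0.4 0 0 0 1; -0.1 0 0.4 0 0 0 1; 0 0 0 0 0 0 1; 0 0 0 0 0 0 1")

```text
time: 7.58
position: [0.5869, -0.1237, 0.117]
tool_rot: [3.116, -0.386, 0.002]
ft_force: [-0.6, -0.9, -5.7]
grip_width: 0.526
grip_force: 25.0
```

```bash
python3 - <<'E'
from h import *
s=ctrl.get_state(); p=s["position"]; print(p,s["tool_rot"],s["ft_force"])
d=cam("wrist"); cv2.imwrite("pics/w5full.png",d["img"])
g=d["img"][195:235,279:288].mean(1).round().astype(int); print([(195+i,*r) for i,r in enumerate(g)])
for v in(235,240,245):
    print(v,[tuple(x) for x in d["img"][v,238:256].tolist()],"|",[tuple(x) for x in d["img"][v,312:328].tolist()])
E
```

```text
[ 0.58690874 -0.12368469  0.11698554] [ 3.11550612e+00 -3.85743634e-01  1.83988165e-03] [-0.58654341 -0.9137279  -5.66402698]
[(195, np.int64(65), np.int64(65), np.int64(68)), (196, np.int64(64), np.int64(65), np.int64(67)), (197, np.int64(64), np.int64(65), np.int64(67)), (198, np.int64(64), np.int64(65), np.int64(67)), (199, np.int64(64), np.int64(65), np.int64(68)), (200, np.int64(65), np.int64(65), np.int64(68)), (201, np.int64(65), np.int64(65), np.int64(68)), (202, np.int64(64), np.int64(65), np.int64(67)), (203, np.int64(64), np.int64(65), np.int64(67)), (204, np.int64(65), np.int64(65), np.int64(68)), (205, np.int64(69), np.int64(70), np.int64(74)), (206, np.int64(83), np.int64(85), np.int64(88)), (207, np.int64(70), np.int64(71), np.int64(73)), (208, np.int64(86), np.int64(89), np.int64(91)), (209, np.int64(95), np.int64(100), np.int64(101)), (210, np.int64(96), np.int64(101), np.int64(102)), (211, np.int64(83), np.int64(96), np.int64(104)), (212, np.int64(57), np.int64(89), np.int64(110)), (213, np.int64(90), np.int64(141), np.int64(164)), (214, np.int64(98), np.int64(122),
[... 1816 characters left out ...]
2, 97, 98), (93, 98, 99), (93, 98, 99), (94, 98, 100), (93, 98, 99), (92, 97, 98), (80, 103, 116), (58, 69, 76), (53, 53, 53), (76, 78, 80), (83, 84, 88), (83, 85, 88), (84, 85, 88), (83, 85, 88), (82, 85, 87)]
245 [(81, 82, 85), (81, 83, 86), (81, 83, 85), (81, 83, 86), (82, 83, 86), (82, 82, 85), (73, 75, 77), (75, 94, 104), (90, 97, 100), (92, 96, 97), (93, 98, 98), (92, 97, 98), (92, 97, 98), (93, 97, 99), (93, 98, 99), (94, 97, 99), (92, 96, 98), (92, 97, 98)] | [(95, 99, 101), (94, 98, 100), (93, 97, 98), (94, 98, 100), (93, 97, 99), (94, 98, 99), (94, 98, 100), (93, 98, 99), (79, 82, 82), (58, 58, 60), (70, 71, 73), (80, 82, 84), (82, 84, 86), (82, 83, 86), (81, 83, 86), (81, 83, 86)]
```

Call:
jog_arm(rows="-0.1 0 0.3 0 0 0 1; 0 0 0.3 0 0 0 1; 0 0 0 0 0 0 1; 0 0 0 0 0 0 1")

```text
time: 8.12
position: [0.5859, -0.1234, 0.1109]
tool_rot: [3.116, -0.386, 0.002]
ft_force: [0.5, -0.2, -6.2]
grip_width: 0.522
grip_force: 25.0
```

```bash
python3 - <<'E'
from h import *
s=ctrl.get_state(); p=s["position"]; print(p,s["tool_rot"],s["ft_force"])
d=cam("wrist")
g=d["img"][196:226,279:288].mean(1).round().astype(int)[:,2]; print(list(zip(range(196,226),g.tolist())))
for v in(235,240,245):
    print(v,d["img"][v,238:256,2].tolist(),"|",d["img"][v,312:328,2].tolist())
E
```

```text
[ 0.58591336 -0.12344428  0.11092978] [ 3.11551391e+00 -3.85674841e-01  1.73296330e-03] [ 0.54617961 -0.18243353 -6.20071679]
[(196, 67), (197, 66), (198, 66), (199, 67), (200, 67), (201, 66), (202, 66), (203, 67), (204, 66), (205, 66), (206, 79), (207, 86), (208, 96), (209, 101), (210, 102), (211, 104), (212, 110), (213, 164), (214, 135), (215, 102), (216, 102), (217, 102), (218, 102), (219, 102), (220, 102), (221, 102), (222, 102), (223, 102), (224, 102), (225, 102)]
235 [89, 89, 89, 88, 87, 87, 83, 64, 55, 84, 174, 128, 98, 99, 99, 98, 100, 99] | [99, 100, 99, 99, 101, 138, 91, 55, 54, 59, 83, 87, 89, 89, 88, 88]
240 [86, 87, 87, 87, 87, 86, 65, 53, 164, 143, 106, 97, 99, 98, 99, 100, 100, 98] | [99, 98, 100, 99, 99, 100, 99, 116, 77, 54, 55, 80, 87, 87, 87, 87]
245 [85, 86, 86, 86, 86, 74, 58, 102, 100, 97, 99, 99, 98, 99, 99, 99, 99, 97] | [101, 101, 98, 99, 99, 99, 100, 99, 82, 59, 54, 68, 83, 87, 86, 86]
```

Call:
jog_arm(rows="0 0 0.4 0 0 0 1; 0 0 0.4 0 0 0 1; 0 0 0 0 0 0 1")

```text
time: 8.55
position: [0.5865, -0.1236, 0.1072]
tool_rot: [3.116, -0.386, 0.005]
ft_force: [-6.7, 1.9, 14.2]
grip_width: 0.518
grip_force: 25.0
```

Call:
jog_arm(rows="0 0 -0.55 0 0 0 1; 0 0 0 0 0 0 1; 0 0 0 0 0 0 1")

```text
time: 8.93
position: [0.5854, -0.1234, 0.1075]
tool_rot: [3.116, -0.386, -0.0]
ft_force: [0.6, 0.7, -6.8]
grip_width: 0.525
grip_force: 25.0
```

```bash
python3 - <<'E'
from h import *
s=ctrl.get_state(); p=s["position"]; print(p,s["tool_rot"],s["ft_force"])
d=cam("wrist"); im=cv2.resize(d["img"][190:270,230:337],None,fx=7.4,fy=7.4,interpolation=cv2.INTER_CUBIC); im=cv2.convertScaleAbs(im,alpha=1.8,beta=10);cv2.imwrite("pics/w6.png",im)
E
```

```text
[ 0.58543184 -0.12337466  0.10753877] [ 3.11555908e+00 -3.85733807e-01 -2.91297379e-04] [ 0.60056266  0.69321872 -6.75597046]
```

View pics/w6.png

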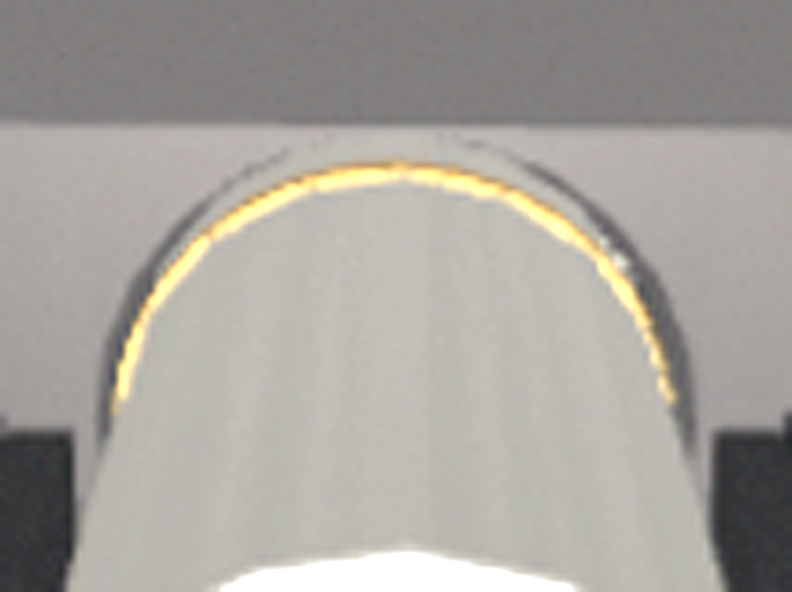

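Call:
jog_arm(rows="-0.07 0 0.2 0 0 0 1; 0 0 0.3 0 0 0 1; 0 0 0.3 0 0 0 1; 0 0 0 0 0 0 1")

```text
time: 9.48
position: [0.5862, -0.1236, 0.1069]
tool_rot: [3.115, -0.386, 0.007]
ft_force: [-12.2, 1.1, 26.7]
grip_width: 0.518
grip_force: 25.0
```

Call:
jog_arm(rows="0 0 -0.75 0 0 0 1; -0.15 0 0 0 0 0 1; 0 0 0.3 0 0 0 1; 0 0 0 0 0 0 1")

```text
time: 9.98
position: [0.5828, -0.1227, 0.1033]
tool_rot: [3.116, -0.386, -0.003]
ft_force: [-0.4, 0.0, -6.5]
grip_width: 0.523
grip_force: 25.0
```

Call:
jog_arm(rows="0 0 0.5 0 0 0 1; 0 0 0.5 0 0 0 1; 0 0 0.5 0 0 0 1; 0 0 0.5 0 0 0 1; 0 0 0 0 0 0 1")

```text
time: 10.6
position: [0.5835, -0.1229, 0.0843]
tool_rot: [3.116, -0.386, 0.001]
ft_force: [-0.5, -0.3, -6.6]
grip_width: 0.524
grip_force: 25.0
```

Call:
jog_arm(rows="0 0 0.5 0 0 0 1; 0 0 0.5 0 0 0 1; 0 0 0.3 0 0 0 1; 0 0 0.1 0 0 0 1; 0 0 0 0 0 0 1")

```text
time: 11.22
position: [0.5836, -0.123, 0.0707]
tool_rot: [3.116, -0.386, 0.001]
ft_force: [-1.8, 0.4, -7.6]
grip_width: 0.524
grip_force: 25.0
```

Call:
jog_arm(rows="0 0 0.25 0 0 0 1; 0 0 0 0 0 0 0.0; 0 0 0 0 0 0 -0.4; 0 0 0 0 0 0 -0.4; 0 0 0 0 0 0 -0.4")

```text
time: 11.85
position: [0.5851, -0.1233, 0.0697]
tool_rot: [3.115, -0.386, 0.006]
ft_force: [-0.7, -0.8, 0.5]
grip_width: 0.687
grip_force: 0.0
```

Call:
jog_arm(rows="0 0 0 0 0 0 -0.4; 0 0 -1 0 0 0 -0.4; 0 0 -3 0 0 0 -0.4; -0.8 0 -5 0 0 0 -0.4; -1 0 -5 0 0 0 -0.4")

```text
time: 12.48
position: [0.566, -0.1183, 0.2104]
tool_rot: [3.115, -0.386, 0.002]
ft_force: [0.6, -0.1, -0.3]
grip_width: 0.699
grip_force: 0.0
```

```bash
python3 - <<'E'
from h import *
s=ctrl.get_state(); print(s["position"],s["grip_width"],s["ft_force"])
d=cam("wrist"); t=cam("scene"); 
a=d["img"]; b=cv2.resize(t["img"][50:260,170:330],(240,315),interpolation=cv2.INTER_CUBIC)
im=np.zeros((420,800,3),np.uint8); im[:,:560]=a; im[:315,560:]=b; cv2.imwrite("pics/w7.png",im)
O=np.array([.5800,-.1218,0]);M=R.from_euler("z",-.243).as_matrix()
for y in(-.088,0,.088):
    print(proj(d,[O+M@[0,y,.12],O+M@[0,y,.107],O+M@[0,y,.065]]).round(1).tolist())
E
```

```text
[ 0.5660221  -0.11825153  0.2104258 ] 0.6988236818059473 [ 0.64744139 -0.11405322 -0.3197365 ]
[[395.4, 197.8], [390.2, 194.4], [376.2, 185.1]]
[[283.9, 198.2], [283.8, 194.7], [283.6, 185.4]]
[[172.4, 198.6], [177.5, 195.1], [191.1, 185.7]]
```

View pics/w7.png

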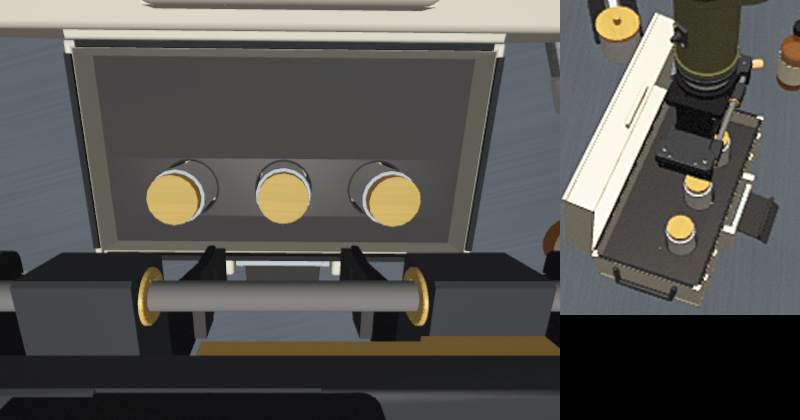

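```bash
python3 - <<'E'
from h import *
d=cam("wrist");t=cam("top");s=cam("scene")
O=np.array([.5800,-.1218,0]);M=R.from_euler("z",-.243).as_matrix()
for n,u,v in(("front",283,250),("backin",283,55),("back",283,42),("FL",97,250),("FR",472,252),("BL",72,45),("BR",498,48)): print(n,M.T@(atz(d,u,v,.095)-O))
# from initial overview, rim corners (top crop, scene crop)
T=lambda x,y:(240+x/2.5,125+y/2.5); S=lambda x,y:(170+(x-400)/1.75,55+y/1.75)
for n,a,b in(("FL",(18,227),(563,328)),("FR",(312,292),(634,130)),("BL",(58,85),(447,290)),("BR",(340,148),(523,97))):
    print(n,"T",(M.T@(atz(t,*T(*a),.095)-O)).round(3),"S",(M.T@(atz(s,*S(*b),.095)-O)).round(3))
# clip tip: top crop (117,318),(180,333); scene (655,235),(640,272)
for a,b in(((118,318),(641,273)),((181,333),(655,233))): print("cliptip",M.T@(tri((t,*T(*a)),(s,*S(*b)))-O))
E
```

```text
front [-0.0510416   0.00126051  0.095     ]
backin [0.11418738 0.00078593 0.095     ]
back [0.12358564 0.00075894 0.095     ]
FL [-0.05050477  0.17305942  0.095     ]
FR [-0.05355941 -0.17360937  0.095     ]
BL [0.12194507 0.16739923 0.095     ]
BR [ 0.11874559 -0.16939823  0.095     ]
FL T [-0.059  0.164  0.095] S [-0.059  0.167  0.095]
FR T [-0.057 -0.173  0.095] S [-0.059 -0.163  0.095]
BL T [0.114 0.159 0.095] S [0.107 0.165 0.095]
BR T [ 0.113 -0.173  0.095] S [ 0.119 -0.168  0.095]
cliptip [-0.13022296  0.03209184  0.03753991]
cliptip [-0.13054229 -0.04330515  0.02584807]
```

Call:
jog_arm(rows="0 0 -6 0 0 0 1; 2 0 -6 0 0 0 1; 5 0 -1 0 0 0 1; 5.5 0 0 0 0 0 1; 6 0 0 0 0 0 1", force=30)

```text
time: 13.35
position: [0.7465, -0.1633, 0.3366]
tool_rot: [3.116, -0.386, -0.001]
ft_force: [1.8, -0.6, 1.4]
grip_width: 0.218
grip_force: 0.0
```

```bash
cat >> h.py <<'E'
O=np.array([.5800,-.1218,0]);M=R.from_euler("z",-.243).as_matrix()
def W():
    s=ctrl.get_state(); Rt=R.from_rotvec(s["tool_rot"]).as_matrix()
    print("t",s["time"].round(2) if hasattr(s["time"],"round") else s["time"],"W",(M.T@(s["position"]-O)).round(4),"F",(M.T@s["ft_force"]).round(1),"toolz",(M.T@Rt[:,2]).round(3),"tooly",(M.T@Rt[:,1]).round(3),"q",s["joint_positions"].round(2),"g",round(float(s["grip_width"]),2))
E
python3 - <<'E'
from h import *
W()
# lid angle now from top cam rim edge: predict lid front-wall edges for thetas
t=cam("top"); 
for th in(1.3,1.35,1.4,1.45):
    e=[O+M@[.122-.18*np.cos(th)+h*np.sin(th),-.16,.095+.18*np.sin(th)+h*np.cos(th)] for h in(0,.045)]; print(th,((proj(t,e)-[240,125])*2.5).round())
th=1.40;a=.155;P=None
for th in np.arange(1.40,0.0,-.1):
    p=np.array([.122-a*np.cos(th)+.045*np.sin(th)+.0095,.095+a*np.sin(th)+.045*np.cos(th)])
    if P is not None: print(round(th,2),p.round(4),"row",((p-P)*[100,-100]).round(2))
    else: print("start",p)
    P=p
E
```

```text
t 13.35 W [ 1.717e-01 -2.000e-04  3.366e-01] F [ 1.9 -0.2  1.4] toolz [-0.    -0.002 -1.   ] tooly [-0.003 -1.     0.002] q [ 0.15  0.58  0.05  0.87 -0.02  1.69 -1.62] g 0.22
1.3 [[356. 139.]
 [367.  94.]]
1.35 [[358. 130.]
 [369.  85.]]
1.4 [[360. 121.]
 [370.  76.]]
1.45 [[362. 112.]
 [372.  68.]]
start [0.14950033 0.25539323]
1.3 [0.1334 0.2564] row [-1.61 -0.1 ]
1.2 [0.1173 0.2558] row [-1.61  0.06]
1.1 [0.1013 0.2535] row [-1.6   0.22]
1.0 [0.0856 0.2497] row [-1.57  0.38]
0.9 [0.0704 0.2444] row [-1.52  0.54]
0.8 [0.0558 0.2375] row [-1.46  0.68]
0.7 [0.0419 0.2293] row [-1.39  0.83]
0.6 [0.029  0.2197] row [-1.3   0.96]
0.5 [0.017  0.2088] row [-1.19  1.09]
0.4 [0.0063 0.1968] row [-1.08  1.2 ]
0.3 [-0.0033  0.1838] row [-0.95  1.3 ]
0.2 [-0.0115  0.1699] row [-0.82  1.39]
0.1 [-0.0182  0.1552] row [-0.68  1.46]
```

Call:
jog_arm(rows="0 0 4 0 0 0 1; 0 0 4.1 0 0 0 1; -1.2 0 0 0 0 0 1; -1 0 0 0 0 0 1; -1 0 0 0 0 0 1")

```text
time: 14.02
position: [0.7148, -0.1556, 0.2568]
tool_rot: [3.115, -0.386, 0.005]
ft_force: [4.1, -0.8, -1.6]
grip_width: 0.004
grip_force: 1.6
```

Call:
jog_arm(rows="-1 0 0 0 0 0 1; -1.2 0 0.06 0 0 0 1; -1.6 0 0.22 0 0 0 1; -1.57 0 0.38 0 0 0 1; 0 0 0 0 0 0 1")

```text
time: 14.65
position: [0.6611, -0.142, 0.2512]
tool_rot: [3.116, -0.385, 0.002]
ft_force: [-0.8, -0.1, -0.1]
grip_width: 0.003
grip_force: 0.0
```

```bash
python3 - <<'E'
from h import *
W()
E
```

```text
t 14.65 W [ 8.360e-02 -1.000e-04  2.512e-01] F [-0.7 -0.3 -0.1] toolz [ 0.001 -0.002 -1.   ] tooly [-0.003 -1.     0.002] q [ 0.15  0.36  0.03  1.34 -0.01  1.44 -1.64] g 0.0
```

Call:
jog_arm(rows="-1.52 0 0.54 0 0 0 1; -1.46 0 0.68 0 0 0 1; -1.39 0 0.83 0 0 0 1; -1.3 0 0.96 0 0 0 1; -1.19 0 1.09 0 0 0 1")

```text
time: 15.28
position: [0.5963, -0.1254, 0.2107]
tool_rot: [3.116, -0.385, 0.005]
ft_force: [0.2, 1.3, 2.6]
grip_width: 0.004
grip_force: 1.4
```

Call:
jog_arm(rows="-1.08 0 1.2 0 0 0 1; -0.95 0 1.3 0 0 0 1; -0.82 0 1.39 0 0 0 1; -0.68 0 1.4 0 0 0 1; 0 0 0 0 0 0 1")

```text
time: 15.9
position: [0.5602, -0.1173, 0.1545]
tool_rot: [3.115, -0.386, -0.003]
ft_force: [0.6, 0.5, 0.4]
grip_width: 0.005
grip_force: 0.0
```

```bash
python3 - <<'E'
from h import *
W()
t=cam("top"); s=cam("scene")
im=np.zeros((600,800,3),np.uint8); im[:375,:400]=crop(t,240,120,160,150,2.5); c=crop(s,170,50,200,220,2); im[:440,400:800]=c; cv2.imwrite("pics/w8.png",im)
E
```

```text
t 15.9 W [-0.0203 -0.0004  0.1545] F [0.4 0.6 0.4] toolz [-0.002 -0.003 -1.   ] tooly [-0.003 -1.     0.003] q [ 0.14  0.2   0.02  1.74 -0.    1.2  -1.66] g 0.01
```

Call:
jog_arm(rows="-0.9 0 0 0 0 0 1; -0.7 0 0.5 0 0 0 1; 0 0 0.4 0 0 0 1; 0 0 0.3 0 0 0 1; 0 0 0 0 0 0 1")

```text
time: 16.62
position: [0.5456, -0.1133, 0.1442]
tool_rot: [3.116, -0.386, 0.0]
ft_force: [-1.6, 0.4, 1.9]
grip_width: 0.006
grip_force: 1.1
```

Call:
jog_arm(rows="0 0 0.3 0 0 0 1; 0 0 0.2 0 0 0 1; 0 0 0.2 0 0 0 1; 0 0 0 0 0 0 1")

```text
time: 17.12
position: [0.5448, -0.1131, 0.1403]
tool_rot: [3.116, -0.386, -0.002]
ft_force: [-12.1, 2.5, 21.6]
grip_width: 0.007
grip_force: 10.8
```

Call:
jog_arm(rows="0 0 -0.5 0 0 0 1; 0 0 -3 0 0 0 1; -4 0 -5 0 0 0 1; -5 0 -3 0 0 0 1; 0 0 0 0 0 0 1")

```text
time: 17.75
position: [0.4596, -0.0911, 0.2541]
tool_rot: [3.116, -0.385, 0.012]
ft_force: [0.7, -1.0, 0.4]
grip_width: 0.008
grip_force: 0.0
```

```bash
cat > kin.py <<'E'
import numpy as np
from scipy.spatial.transform import Rotation as R
from scipy.optimize import least_squares
# data: q, position, rotvec
D=[([-1.1509,.3218,-.0701,1.4517,.0226,1.3708,-.0569],[.2564,.5967,.2215],[-.63298,-3.0769,.003]),
([-.18,-.30,-.15,2.16,-.32,.84,-.97],[.46624,.2213,.22627],[-2.67116,-1.0973,-.68611]),
([-.19,-.24,-.17,2.25,-.35,.67,-1.0],[.47112,.22708,.1654],[-2.691,-1.006,-.713]),
([-.20,-.13,-.19,2.25,-.36,.55,-.99],[.4952,.2389,.1282],[-2.693,-1.0,-.72]),
([.15,.04,.02,1.76,0,1.34,-1.66],[.5074,-.1117,.2313],[3.112,-.392,.005]),
([.15,.58,.05,.87,-.02,1.69,-1.62],[.7465,-.1633,.3366],[3.116,-.386,-.001]),
([.15,.36,.03,1.34,-.01,1.44,-1.64],[.6611,-.142,.2512],[3.116,-.385,.002]),
([.14,.2,.02,1.74,0,1.2,-1.66],[.5602,-.1173,.1545],[3.115,-.386,-.003])]
ax=lambda a,t:R.from_rotvec(np.array(a)*t)
def fk(q,L):
    h,L1,o1,L2,o2,L3,o3,a7=L
    r=ax([0,0,1],-q[0]); p=np.array([0,0,h]); 
    r=r*ax([0,1,0],q[1]); r=r*ax([0,0,1],S3*q[2]); p=p+r.apply([o1,0,L1])
    r=r*ax([0,1,0],q[3]); r=r*ax([0,0,1],S5*q[4]); p=p+r.apply([o2,0,L2])
    r=r*ax([0,1,0],q[5]); r=r*ax([0,0,1],S7*q[6]+a7); p=p+r.apply([0,0,L3]) + ax([0,0,1],0).apply([0,0,0])
    return p,r
def res(L):
    o=[]
    for q,p,w in D:
        P,r=fk(q,L); o+=list((P-p)*1000)+list((R.from_rotvec(w).inv()*r).as_rotvec()*300)
    return np.array(o)
best=None
for S3 in(1,-1):
  for S5 in(1,-1):
    for S7 in(1,-1):
      for a in(0,np.pi/2,np.pi,-np.pi/2):
        s=least_squares(res,[.3,.4,0,.4,0,.25,0,a])
        if best is None or s.cost<best[0]: best=(s.cost,S3,S5,S7,s.x,s.fun)
c,S3,S5,S7,L,_=best
QL=np.array([[-2.86,-.3,-1.38,.06,-1.56,.09,-2.69],[2.86,2.09,1.24,2.45,4.7,2.05,2.69]])
def ik(p,Rt,q0):
    f=lambda q:np.r_[(fk(q,L)[0]-p)*1000,(R.from_matrix(Rt).inv()*fk(q,L)[1]).as_rotvec()*300,.5*(q-q0)]
    s=least_squares(f,np.clip(q0,QL[0]+.01,QL[1]-.01),bounds=(QL[0],QL[1])); return s.x,np.abs(s.fun[:6]).max()
E
python3 - <<'E'
from kin import *
print(c,S3,S5,S7,L.round(3),np.abs(best[5]).reshape(-1,6).max(1).round(1))
from h import ctrl,frame,M,O,W
W(); q0=ctrl.get_state()["joint_positions"]
for tilt in(30,40,50):
  t=np.radians(tilt); Rt=frame(M@[np.sin(t),0,-np.cos(t)],M@[0,-1.,0])
  for w in([-.16,0,.02],[-.125,0,.02],[-.14,0,.07],[-.12,0,.12]):
    q,e=ik(O+M@w,Rt,q0); print(tilt,w,q.round(2),e.round(1))
E
```

```text
2068.321046805916 -1 -1 -1 [ 0.176  0.464  0.008  0.501 -0.042  0.33   2.805  1.569] [23.8  7.2  5.5 11.  23.1 29.5 26.4 24.7]
t 17.75 W [-0.1242  0.0008  0.2541] F [ 1.  -0.8  0.4] toolz [ 0.008 -0.001 -1.   ] tooly [-0.003 -1.     0.001] q [ 0.13 -0.09  0.    1.84  0.    1.38 -1.68] g 0.01
30 [-0.16, 0, 0.02] [-0.89 -0.3   1.01  2.45  0.67  0.53 -2.21] 32.8
30 [-0.125, 0, 0.02] [-1.01 -0.3   1.15  2.45  0.78  0.45 -2.28] 16.2
30 [-0.14, 0, 0.07] [-0.34 -0.3   0.48  2.45  0.38  0.52 -1.95] 15.9
30 [-0.12, 0, 0.12] [ 0.17 -0.3   0.01  2.4   0.07  0.54 -1.69] 9.2
40 [-0.16, 0, 0.02] [-1.04 -0.3   1.12  2.45  0.98  0.48 -2.53] 57.9
40 [-0.125, 0, 0.02] [-1.12 -0.3   1.24  2.45  1.13  0.4  -2.62] 42.0
40 [-0.14, 0, 0.07] [-0.49 -0.3   0.6   2.45  0.65  0.45 -2.22] 40.0
40 [-0.12, 0, 0.12] [ 0.13 -0.3   0.04  2.45  0.19  0.38 -1.81] 30.4
50 [-0.16, 0, 0.02] [-1.07 -0.3   1.16  2.45  1.19  0.42 -2.69] 80.6
50 [-0.125, 0, 0.02] [-1.07 -0.3   1.24  2.45  1.26  0.31 -2.69] 62.2
50 [-0.14, 0, 0.07] [-0.75 -0.3   0.81  2.45  1.13  0.43 -2.69] 66.9
50 [-0.12, 0, 0.12] [-0.28 -0.3   0.37  2.45  0.89  0.35 -2.48] 54.2
```

```bash
python3 - <<'E'
s=open("kin.py").read()
s=s.replace("h,L1,o1,L2,o2,L3,o3,a7=L","h,L1,o1,L2,o2,L3,o3,a7=L[:8]; q=np.array(q)+np.r_[L[8:14],0]; o5,oy,oy2=L[14:]")
s=s.replace("p=p+r.apply([o1,0,L1])","p=p+r.apply([o1,oy,L1])").replace("p=p+r.apply([o2,0,L2])","p=p+r.apply([o2,oy2,L2])").replace("r.apply([0,0,L3])","r.apply([0,0,L3])+(r*ax([0,0,1],-S7*q[6]-a7)).apply([o5,0,0])")
s=s.replace("    return np.array(o)","    return np.r_[o,np.array(L[8:14])*20,np.array(L[14:])*20]")
s=s.replace(".25,0,a])",".25,0,a]+[0]*9)")
s=s.replace("([.14,.2,","([.13,-.09,0,1.84,0,1.38,-1.68],[.4596,-.0911,.2541],[3.116,-.385,.012]),\n([.14,.2,")
open("kin.py","w").write(s)
E
cat > t.py <<'E'
from kin import *
print(c,S3,S5,S7,L.round(3),np.abs(best[5][:54]).reshape(-1,6).max(1).round(1))
from h import ctrl,frame,M,O,W
q0=ctrl.get_state()["joint_positions"]
for tilt in(30,40,50):
  t=np.radians(tilt); Rt=frame(M@[np.sin(t),0,-np.cos(t)],M@[0,-1.,0])
  for w in([-.16,0,.02],[-.125,0,.02],[-.14,0,.07],[-.12,0,.12]):
    q,e=ik(O+M@w,Rt,q0); print(tilt,w,q.round(2),e.round(1))
E
python3 t.py
```

```text
49.46238565145864 -1 -1 -1 [ 2.430e-01  4.660e-01  3.000e-03  5.090e-01  5.000e-03  3.640e-01
  4.803e+00  1.572e+00  5.000e-03 -1.700e-02 -6.000e-03  5.000e-03
  1.000e-03  1.200e-02 -9.000e-03 -2.700e-02 -0.000e+00] [0.5 3.2 1.6 3.6 2.6 1.9 2.3 4.  1.1]
30 [-0.16, 0, 0.02] [-0.95 -0.3   0.95  2.45  0.68  0.56 -2.32] 34.8
30 [-0.125, 0, 0.02] [-1.09 -0.3   1.1   2.45  0.83  0.5  -2.44] 18.5
30 [-0.14, 0, 0.07] [-0.41 -0.3   0.43  2.45  0.44  0.54 -2.1 ] 16.1
30 [-0.12, 0, 0.12] [ 0.17 -0.3  -0.07  2.4   0.1   0.54 -1.79] 8.0
40 [-0.16, 0, 0.02] [-1.02 -0.3   0.98  2.45  0.85  0.53 -2.49] 65.0
40 [-0.125, 0, 0.02] [-1.17 -0.3   1.16  2.45  1.03  0.46 -2.63] 48.2
40 [-0.14, 0, 0.07] [-0.46 -0.3   0.47  2.45  0.58  0.49 -2.25] 46.8
40 [-0.12, 0, 0.12] [ 0.14 -0.3  -0.08  2.45  0.22  0.4  -1.93] 28.1
50 [-0.16, 0, 0.02] [-1.04 -0.24  0.98  2.45  1.    0.48 -2.69] 93.6
50 [-0.125, 0, 0.02] [-0.74 -0.07  0.77  2.45  0.98  0.24 -2.69] 76.5
50 [-0.14, 0, 0.07] [-0.59 -0.3   0.55  2.45  0.82  0.48 -2.49] 76.3
50 [-0.12, 0, 0.12] [ 0.09 -0.3  -0.06  2.45  0.42  0.35 -2.15] 55.4
```

Call:
jog_arm(rows="0.4 0 4.5 0 -0.005 0 -1; 0.4 0 4.5 0 0 0 -1; 0 0 3 0 0 0 -1; 0 0 0 0 0 0 -1; 0 0 0 0 0 0 -1")

```text
time: 18.38
position: [0.4681, -0.0937, 0.1315]
tool_rot: [3.116, -0.386, -0.004]
ft_force: [-0.5, -0.6, -0.0]
grip_width: 0.487
grip_force: 0.0
```

```bash
python3 - <<'E'
from h import *
W()
d=cam("wrist"); cv2.imwrite("pics/w9.png",d["img"])
for ph in(1.6,1.75,1.9):
    e=[O+M@[-.072-.063*np.sin(ph)-.011*np.cos(ph),y,.068+.063*np.cos(ph)-.011*np.sin(ph)] for y in(-.038,.038)]; print(ph,proj(d,e).round().tolist())
print("pivot",proj(d,[O+M@[-.072,y,.068] for y in(-.038,.038)]).round().tolist())
E
```

```text
t 18.375 W [-0.1153  0.0003  0.1315] F [-0.4 -0.7 -0. ] toolz [-0.002 -0.002 -1.   ] tooly [-0.003 -1.     0.002] q [ 0.13  0.03  0.01  1.98  0.    1.14 -1.68] g 0.49
1.6 [[333.0, 244.0], [235.0, 244.0]]
1.75 [[332.0, 237.0], [237.0, 237.0]]
1.9 [[330.0, 229.0], [238.0, 229.0]]
pivot [[340.0, 165.0], [229.0, 166.0]]
```

View pics/w9.png

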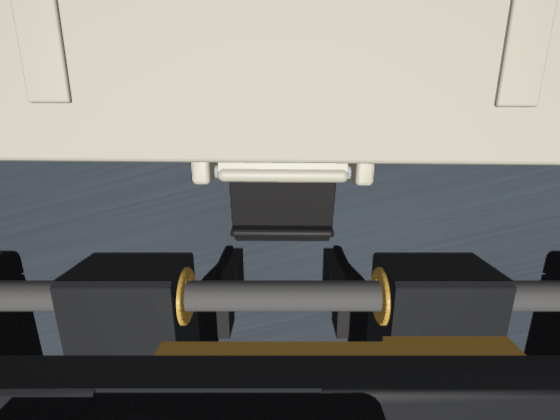

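Call:
jog_arm(rows="0 0 1.5 0 0 0 -1; 0 0 0 0 0 0 -1; 0 0 0 0 0 0 -1; 0 0 0 0 0 0 -1; 0 0 0 0 0 0 -1")

```text
time: 19.05
position: [0.4672, -0.0936, 0.1161]
tool_rot: [3.116, -0.386, -0.005]
ft_force: [0.3, 0.3, 0.0]
grip_width: 0.985
grip_force: 0.0
```

Call:
jog_arm(rows="0 -0.05 2.5 0 0 0 -1; 0 0 2.5 0 0 0 -1; 0 0 1.7 0 0 0 -1; 0 0 0.7 0 0 0 -1; 0 0 0 0 0 0 -1")

```text
time: 19.68
position: [0.4669, -0.0932, 0.0418]
tool_rot: [3.116, -0.386, -0.007]
ft_force: [0.2, -1.0, -0.3]
grip_width: 1.002
grip_force: 0.0
```

Call:
jog_arm(rows="0 0 0 0 0 0 0; 0 0 0 0 0 0 0; 0 0 0 0 0 0 0; 0 0 0 0 0 0 0", force=6)

```text
time: 20.18
position: [0.4676, -0.0932, 0.0424]
tool_rot: [3.116, -0.386, -0.003]
ft_force: [1.6, 0.7, 1.9]
grip_width: 0.87
grip_force: 6.0
```

```bash
python3 - <<'E'
from h import *
W()
P=None;r=.045
for ph in np.arange(1.7,.4,-.12):
    p=np.array([-.072-r*np.sin(ph),.068+r*np.cos(ph)-.019])
    if P is not None: print(round(ph,2),p.round(4),((p-P)*[100,-100]).round(2))
    P=p
E
```

```text
t 20.175 W [-0.1159  0.0007  0.0424] F [1.4 1.1 1.9] toolz [-0.002 -0.002 -1.   ] tooly [-0.003 -1.     0.002] q [ 0.13  0.13  0.01  2.07  0.    0.94 -1.68] g 0.87
1.58 [-0.117   0.0486] [-0.04 -0.54]
1.46 [-0.1167  0.054 ] [ 0.03 -0.54]
1.34 [-0.1158  0.0593] [ 0.09 -0.53]
1.22 [-0.1143  0.0645] [ 0.15 -0.52]
1.1 [-0.1121  0.0694] [ 0.22 -0.49]
0.98 [-0.1094  0.0741] [ 0.27 -0.47]
0.86 [-0.1061  0.0784] [ 0.33 -0.43]
0.74 [-0.1023  0.0822] [ 0.38 -0.39]
0.62 [-0.0981  0.0856] [ 0.42 -0.34]
0.5 [-0.0936  0.0885] [ 0.46 -0.29]
```

Gripped the clip's side edges (width 0.87 ≈ 76 mm). Swing it up the arc.

Call:
jog_arm(rows="-0.04 0 -0.54 0 0 0 0; 0.03 0 -0.54 0 0 0 0; 0.09 0 -0.53 0 0 0 0; 0.15 0 -0.52 0 0 0 0; 0.22 0 -0.49 0 0 0 0")

```text
time: 20.8
position: [0.4697, -0.0938, 0.0677]
tool_rot: [3.116, -0.386, -0.012]
ft_force: [-4.8, 1.2, -1.5]
grip_width: 0.871
grip_force: 6.0
```

Call:
jog_arm(rows="0.27 0 -0.47 0 0 0 0; 0.33 0 -0.43 0 0 0 0; 0.38 0 -0.39 0 0 0 0; 0.42 0 -0.34 0 0 0 0; 0 0 0 0 0 0 0")

```text
time: 21.42
position: [0.485, -0.0977, 0.0851]
tool_rot: [3.116, -0.386, -0.007]
ft_force: [-5.5, 1.9, 3.9]
grip_width: 0.87
grip_force: 6.0
```

```bash
python3 - <<'E'
from h import *
W()
d=cam("wrist"); g=d["img"].mean(2)
cv2.imwrite("pics/w10.png",d["img"])
print(list(zip(range(150,280,3),g[150:280:3,278:290].mean(1).round().astype(int).tolist())))
for ph in(.3,.5,.62,.8,1.7):
    e=[O+M@[-.072-.063*np.sin(ph)-.011*np.cos(ph),0,.068+.063*np.cos(ph)-.011*np.sin(ph)]]; print(ph,proj(d,e).round().tolist())
E
```

```text
t 21.425 W [-0.098   0.0005  0.0851] F [-5.8  0.5  3.9] toolz [-0.004 -0.002 -1.   ] tooly [-0.003 -1.     0.002] q [ 0.14  0.11  0.01  1.99  0.    1.04 -1.67] g 0.87
[(150, 181), (153, 181), (156, 181), (159, 181), (162, 180), (165, 181), (168, 180), (171, 181), (174, 181), (177, 181), (180, 181), (183, 181), (186, 180), (189, 181), (192, 181), (195, 181), (198, 181), (201, 181), (204, 181), (207, 181), (210, 181), (213, 181), (216, 181), (219, 181), (222, 181), (225, 181), (228, 177), (231, 159), (234, 185), (237, 168), (240, 46), (243, 38), (246, 38), (249, 38), (252, 38), (255, 38), (258, 38), (261, 38), (264, 38), (267, 38), (270, 38), (273, 38), (276, 27), (279, 32)]
0.3 [[287.0, 308.0]]
0.5 [[286.0, 320.0]]
0.62 [[286.0, 324.0]]
0.8 [[286.0, 327.0]]
1.7 [[285.0, 288.0]]
```

Call:
jog_arm(rows="0 0 0 0 0 0 -1; 0 0 0 0 0 0 -1; 0 0 0 0 0 0 -1; -2 0 0 0 0 0 -1; -3 0 -1 0 0 0 -1")

```text
time: 22.1
position: [0.4361, -0.0854, 0.0941]
tool_rot: [3.116, -0.386, -0.007]
ft_force: [0.1, -0.5, -0.7]
grip_width: 0.995
grip_force: 0.0
```

Call:
jog_arm(rows="0 0 -3 0 0 0 1; 0 0 0 0 0 0 1; 0 0 0 0 0 0 1; 0 0 0 0 0 0 1; 0 0 0 0 0 0 1", force=30)

```text
time: 22.72
position: [0.4362, -0.0853, 0.1237]
tool_rot: [3.116, -0.386, -0.008]
ft_force: [0.1, 0.5, 0.6]
grip_width: 0.514
grip_force: 0.0
```

Call:
jog_arm(rows="0 0 0 0 0 0 1; 0 0 0 0 0 0 1; 0 0 0 0 0 0 1; 0 0 0 0 0 0 1")

```text
time: 23.22
position: [0.4367, -0.0854, 0.1245]
tool_rot: [3.116, -0.386, -0.006]
ft_force: [0.2, 1.0, 1.3]
grip_width: 0.059
grip_force: 0.0
```

```bash
python3 - <<'E'
from h import *
W()
d=cam("wrist"); g=d["img"].mean(2)
print(list(zip(range(140,290,2),g[140:290:2,278:290].mean(1).round().astype(int).tolist())))
for ph in(0,.3,.5,.62,.8,1.,1.3):
    e=[O+M@[-.072-.063*np.sin(ph)-.011*np.cos(ph),0,.068+.063*np.cos(ph)-.011*np.sin(ph)]]; print(ph,proj(d,e).round().tolist())
E
```

```text
t 23.225 W [-0.1479  0.0009  0.1245] F [-0.   1.   1.3] toolz [-0.004 -0.002 -1.   ] tooly [-0.003 -1.     0.002] q [ 0.13 -0.03  0.    2.06  0.    1.12 -1.69] g 0.06
[(140, 51), (142, 51), (144, 51), (146, 52), (148, 52), (150, 52), (152, 52), (154, 52), (156, 52), (158, 52), (160, 44), (162, 50), (164, 63), (166, 108), (168, 68), (170, 57), (172, 92), (174, 58), (176, 53), (178, 53), (180, 53), (182, 53), (184, 61), (186, 73), (188, 74), (190, 75), (192, 76), (194, 77), (196, 78), (198, 79), (200, 80), (202, 81), (204, 81), (206, 82), (208, 83), (210, 84), (212, 84), (214, 78), (216, 69), (218, 105), (220, 105), (222, 104), (224, 104), (226, 104), (228, 105), (230, 105), (232, 104), (234, 103), (236, 103), (238, 104), (240, 103), (242, 103), (244, 104), (246, 104), (248, 98), (250, 93), (252, 92), (254, 92), (256, 91), (258, 94), (260, 94), (262, 93), (264, 92), (266, 94), (268, 92), (270, 92), (272, 92), (274, 93), (276, 95), (278, 93), (280, 72), (282, 56), (284, 72), (286, 86), (288, 97)]
0 [[286.0, 138.0]]
0.3 [[286.0, 175.0]]
0.5 [[286.0, 193.0]]
0.62 [[286.0, 202.0]]
0.8 [[286.0, 210.0]]
1.0 [[286.0, 215.0]]
1.3 [[285.0, 214.0]]
```

```bash
python3 - <<'E'
from h import *
d=cam("wrist"); g=d["img"].mean(2)
for u in(245,322): print(u,list(zip(range(100,280,3),g[100:280:3,u-3:u+4].mean(1).round().astype(int).tolist())))
t=cam("scene")
for th in(0,.2):
  pts=[O+M@[.122-a*np.cos(th)+.045*np.sin(th),y,.095+a*np.sin(th)+.045*np.cos(th)] for a in(.02,.09,.16) for y in(-.12,0,.12)]
  print([t["img"][int(round(v)),int(round(u))].mean().round() if 0<=v<420 else None for u,v in proj(t,pts)])
E
```

```text
245 [(100, 235), (103, 235), (106, 224), (109, 197), (112, 222), (115, 222), (118, 198), (121, 153), (124, 199), (127, 176), (130, 51), (133, 51), (136, 51), (139, 51), (142, 52), (145, 52), (148, 51), (151, 51), (154, 52), (157, 52), (160, 43), (163, 58), (166, 101), (169, 57), (172, 88), (175, 54), (178, 52), (181, 53), (184, 68), (187, 74), (190, 76), (193, 77), (196, 78), (199, 79), (202, 80), (205, 81), (208, 82), (211, 83), (214, 76), (217, 100), (220, 102), (223, 101), (226, 103), (229, 105), (232, 101), (235, 102), (238, 104), (241, 103), (244, 101), (247, 103), (250, 102), (253, 36), (256, 29), (259, 29), (262, 29), (265, 28), (268, 29), (271, 29), (274, 29), (277, 29)]
322 [(100, 235), (103, 235), (106, 235), (109, 191), (112, 216), (115, 228), (118, 203), (121, 168), (124, 200), (127, 186), (130, 51), (133, 51), (136, 51), (139, 51), (142, 51), (145, 51), (148, 51), (151, 51), (154, 52), (157, 52), (160, 46), (163, 53), (166, 99), (169, 61), (172, 92), (175, 54), (178, 53), (181, 53), (184, 56), (187, 72), (190, 73), (193, 75), (196, 77), (199, 78), (202, 80), (205, 81), (208, 83), (211, 83), (214, 80), (217, 96), (220, 107), (223, 105), (226, 104), (229, 105), (232, 104), (235, 106), (238, 105), (241, 104), (244, 105), (247, 103), (250, 106), (253, 36), (256, 29), (259, 29), (262, 29), (265, 29), (268, 29), (271, 29), (274, 29), (277, 29)]
[np.float64(233.0), np.float64(233.0), np.float64(234.0), np.float64(232.0), np.float64(236.0), np.float64(235.0), np.float64(233.0), np.float64(237.0), np.float64(239.0)]
[np.float64(234.0), np.float64(234.0), np.float64(234.0), np.float64(232.0), np.float64(234.0), np.float64(235.0), np.float64(232.0), np.float64(234.0), np.float64(175.0)]
```

Call:
jog_arm(rows="0 0 2 0 0 0 1; 0 0 1.8 0 0 0 1; 1 0 0 0 0 0 1; 1 0 -0.3 0 0 0 1; 1 0 -0.4 0 0 0 1")

```text
time: 24.0
position: [0.4555, -0.0904, 0.0936]
tool_rot: [-3.117, 0.386, 0.046]
ft_force: [-35.3, 8.3, 36.3]
grip_width: 0.002
grip_force: 37.7
```

Call:
jog_arm(rows="0.6 0 -0.5 0 0 0 1; 0.5 0 -0.6 0 0 0 1; 0.3 0 -0.6 0 0 0 1; 0 0 0 0 0 0 1")

```text
time: 24.5
position: [0.4813, -0.0965, 0.1117]
tool_rot: [3.116, -0.386, -0.0]
ft_force: [0.0, 0.4, 1.1]
grip_width: 0.007
grip_force: 0.0
```

```bash
python3 - <<'E'
from h import *
W()
d=cam("wrist"); g=d["img"].mean(2)
for u in(245,322): print(u,list(zip(range(130,300,3),g[130:300:3,u-3:u+4].mean(1).round().astype(int).tolist())))
for ph in(0,.15,.26,.3,.4,.5,.62,.8):
    e=[O+M@[-.072-.063*np.sin(ph)-.011*np.cos(ph),0,.068+.063*np.cos(ph)-.011*np.sin(ph)]]; print(ph,proj(d,e).round().tolist())
E
```

```text
t 24.5 W [-0.1019  0.0008  0.1117] F [-0.1  0.4  1.1] toolz [ 0.    -0.002 -1.   ] tooly [-0.003 -1.     0.002] q [ 0.13  0.07  0.01  1.97  0.    1.09 -1.68] g 0.01
245 [(130, 199), (133, 199), (136, 198), (139, 199), (142, 199), (145, 199), (148, 199), (151, 199), (154, 199), (157, 199), (160, 199), (163, 199), (166, 199), (169, 199), (172, 199), (175, 199), (178, 199), (181, 199), (184, 199), (187, 199), (190, 199), (193, 199), (196, 199), (199, 183), (202, 64), (205, 79), (208, 78), (211, 77), (214, 75), (217, 74), (220, 72), (223, 38), (226, 37), (229, 38), (232, 38), (235, 38), (238, 39), (241, 39), (244, 39), (247, 42), (250, 65), (253, 27), (256, 25), (259, 25), (262, 25), (265, 25), (268, 25), (271, 25), (274, 25), (277, 24), (280, 25), (283, 52), (286, 52), (289, 65), (292, 67), (295, 67), (298, 67)]
322 [(130, 199), (133, 199), (136, 199), (139, 199), (142, 199), (145, 199), (148, 199), (151, 199), (154, 199), (157, 199), (160, 199), (163, 199), (166, 199), (169, 199), (172, 199), (175, 199), (178, 199), (181, 199), (184, 199), (187, 199), (190, 199), (193, 199), (196, 199), (199, 188), (202, 79), (205, 80), (208, 78), (211, 76), (214, 74), (217, 73), (220, 72), (223, 38), (226, 37), (229, 38), (232, 37), (235, 38), (238, 38), (241, 39), (244, 39), (247, 39), (250, 74), (253, 28), (256, 25), (259, 25), (262, 25), (265, 24), (268, 25), (271, 25), (274, 26), (277, 24), (280, 24), (283, 51), (286, 52), (289, 66), (292, 67), (295, 67), (298, 66)]
0 [[287.0, 241.0]]
0.15 [[287.0, 258.0]]
0.26 [[287.0, 268.0]]
0.3 [[286.0, 271.0]]
0.4 [[286.0, 278.0]]
0.5 [[286.0, 284.0]]
0.62 [[286.0, 289.0]]
0.8 [[286.0, 293.0]]
```

Call:
jog_arm(rows="0.4 0 0 0 0 0 1; 0.3 0 0 0 0 0 1; 0.2 0 0 0 0 0 1; 0 0 0 0 0 0 1")

```text
time: 25.05
position: [0.4835, -0.0972, 0.1094]
tool_rot: [3.117, -0.386, -0.023]
ft_force: [-12.7, 3.1, 8.7]
grip_width: 0.005
grip_force: 8.3
```

Call:
jog_arm(rows="0.3 0 0 0 0 0 1; 0.3 0 0 0 0 0 1; 0 0 0 0 0 0 1")

```text
time: 25.42
position: [0.4841, -0.0973, 0.1091]
tool_rot: [-3.117, 0.386, 0.042]
ft_force: [-27.4, 6.5, 19.9]
grip_width: 0.003
grip_force: 17.2
```

```bash
python3 - <<'E'
from h import *
W()
E
```

```text
t 25.425 W [-0.0989  0.0007  0.1091] F [-28.1  -0.3  19.9] toolz [-0.027 -0.003 -1.   ] tooly [-0.003 -1.     0.003] q [ 0.13  0.1   0.01  1.95 -0.    1.12 -1.67] g 0.0
```

Call:
jog_arm(rows="-1.5 0 0 0 0 0 1; -3 0 -1 0 0 0 1; -1.3 0 -0.8 0 0 0 1; 0 0 0 0 0 0 1; 0 0 0 0 0 0 1")

```text
time: 26.05
position: [0.4386, -0.0858, 0.1287]
tool_rot: [3.116, -0.386, -0.004]
ft_force: [0.2, -0.0, 0.6]
grip_width: 0.005
grip_force: 0.0
```

```bash
cat > look.py <<'E'
from h import *
W()
d=cam("wrist"); g=d["img"].mean(2)
for u in(245,322): print(u,list(zip(range(96,250,2),g[96:250:2,u-3:u+4].mean(1).round().astype(int).tolist())))
for ph in(0,.06,.15,.26,.4,.6,.8,1.):
    c,s=np.cos(ph),np.sin(ph)
    e=[O+M@[-.072-r*s-o*c,0,.068+r*c-o*s] for r,o in((.063,.0115),(.048,.007),(0,.007))]; print(ph,proj(d,e)[:,1].round().tolist())
print("lid front outer edge, th 0/.025/.05",[proj(d,O+M@[.122-.18*np.cos(t)+.045*np.sin(t),0,.095+.18*np.sin(t)+.045*np.cos(t)])[0,1].round() for t in(0,.025,.05)])
E
python3 look.py
```

```text
t 26.05 W [-0.1459  0.0009  0.1287] F [0.2 0.1 0.6] toolz [-0.002 -0.002 -1.   ] tooly [-0.003 -1.     0.002] q [ 0.13 -0.04  0.    2.05  0.    1.13 -1.69] g 0.0
245 [(96, 97), (98, 164), (100, 235), (102, 167), (104, 55), (106, 74), (108, 79), (110, 78), (112, 98), (114, 98), (116, 98), (118, 98), (120, 98), (122, 97), (124, 97), (126, 97), (128, 97), (130, 73), (132, 43), (134, 43), (136, 43), (138, 44), (140, 44), (142, 44), (144, 45), (146, 45), (148, 46), (150, 66), (152, 65), (154, 58), (156, 54), (158, 93), (160, 102), (162, 102), (164, 102), (166, 100), (168, 100), (170, 99), (172, 101), (174, 101), (176, 101), (178, 101), (180, 102), (182, 102), (184, 102), (186, 101), (188, 101), (190, 101), (192, 101), (194, 101), (196, 102), (198, 102), (200, 101), (202, 102), (204, 101), (206, 102), (208, 102), (210, 103), (212, 103), (214, 102), (216, 101), (218, 104), (220, 104), (222, 101), (224, 101), (226, 101), (228, 105), (230, 104), (232, 102), (234, 103), (236, 102), (238, 103), (240, 104), (242, 103), (244, 101), (246, 102), (248, 103)]
322 [(96, 97), (98, 96), (100, 235), (102
[... 456 characters left out ...]
03), (184, 103), (186, 106), (188, 106), (190, 104), (192, 104), (194, 105), (196, 105), (198, 105), (200, 107), (202, 106), (204, 105), (206, 104), (208, 105), (210, 107), (212, 106), (214, 104), (216, 106), (218, 106), (220, 107), (222, 107), (224, 105), (226, 104), (228, 105), (230, 105), (232, 104), (234, 105), (236, 106), (238, 105), (240, 105), (242, 104), (244, 104), (246, 104), (248, 104)]
0 [143.0, 133.0, 130.0]
0.06 [151.0, 138.0, 130.0]
0.15 [162.0, 146.0, 130.0]
0.26 [175.0, 156.0, 130.0]
0.4 [188.0, 166.0, 129.0]
0.6 [203.0, 178.0, 128.0]
0.8 [212.0, 187.0, 127.0]
1.0 [217.0, 192.0, 125.0]
lid front outer edge, th 0/.025/.05 [np.float64(84.0), np.float64(80.0), np.float64(75.0)]
```

```bash
python3 -c "
from bench import ticket
print(ticket.close_job())"
```

```text
the job is handed in; nothing more can be done
None
```

I handed the job in after about 26 s on the robot clock: the steel cell is in the middle well, the lid is down and the clip looks fully home. The tool returned no verdict, and I judged the final clip and lid state only from wrist-camera pixel readings and a firm stop at about 28 N, not from a viewed picture.

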